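Nip down a vacuum port plug with an adjustable wrench

TASK

The hex plug in the vacuum base plate is only finger tight. Slip the adjustable wrench over its hex, roll the worm with a light fingertip until the jaws just fit the flats, and then turn the plug clockwise with the wrench until it comes up firm on its gasket, and no further, so that the jaws are not forced round the hex; do not touch the plug itself. Leave the wrench sitting on the hex, and leave the bottles, jar and vial box alone.

Things in the scene. Friction and masses are not known exactly. Their poses are not given: they have to be found in the camera images.
- grip (a point): Bare steel adjustable wrench, 250 mm long, 440 g, lying flat. This point is mid-handle (near its centre of mass), half-way up: 7.5 mm above the underside. x runs along the handle to the head, y sideways to the movable jaw's side, z up. Here the handle is 24 mm wide and 12 mm thick; free handle (22 to 26 mm wide) from 140 mm behind this point to 20 mm ahead of it. Jaws are 15 mm thick.
- fixed_jaw (a point): Middle of the fixed jaw's flat, 88 mm ahead of grip and 4.5 mm to +y, half-way up; axes as grip. The mouth points 22.5 deg (0.393 rad) from the handle's x towards y. Flats run along the mouth's direction, from 16 mm inside this point (the throat) to 13 mm outside. The movable jaw faces it, across the mouth, on the +y side, at the distance jaw.
- handle_end (a point): Point on the handle 110 mm behind grip (198 mm from fixed_jaw), where the wrench is best pushed; half-way up, axes as grip. The handle is 25 mm wide here.
- worm: Knurled worm, 14.6 mm across, 15 mm long, in the head's window. Origin: its centre, 31.5 mm inside the mouth from fixed_jaw (towards the handle) and 14.5 mm across. Its axis lies across the mouth; its top stands 1.5 mm proud of the head's 11.6 mm face. Rubbing its top towards the jaws closes them, towards the handle opens them; 4 mm of jaw a turn. It rolls under about 5 N of rubbing. Pressed with over 30 N it is damaged.
- jaw (a joint): Opening between the jaws, m (0 shut, 0.033 widest). Starts about 27 to 28.5 mm. Moves only with the worm, and stalls when the jaws fit the hex.
- thread (a joint): Turn of the plug, rad, growing clockwise (seen from above), which tightens it. Turning takes about 0.15 N m until the plug comes home on its gasket, firmly, at 1.0. From about 0.6 N m on the steel gives, and by 1 N m the jaws are forced round the hex.
- plug: Steel hex of the plug, 24 mm across flats (27.7 mm across corners), standing 17 mm above the plate's top (the plate is 280 mm square, its top 28 mm above the bench). Origin on the plug's axis at the plate's top. The body's x points to a corner, so two of its flats are parallel to x. It turns with the plug.
- hex_mid (a point): Centre of the plug's hex, 8.5 mm above the plate's top; axes as plug.
- hex_corner (a point): One corner of the hex, 13.9 mm from its axis along x of plug, 8.5 mm above the plate's top.
- plate: Aluminium vacuum base plate, 280 x 280 mm, fixed to the bench on rubber feet; top face flat, 28 mm above the bench. Origin: under its centre at bench height. The plug's axis is 55 mm from the centre along the plate's y. Ports and seal ring are flush.
- bottle_a: Black plastic bottle, 66 mm across, 190 mm tall, bystander. Origin under its centre.
- bottle_b: Black plastic bottle, 66 mm across, 190 mm tall, bystander. Origin under its centre.
- jar: Small capped sample jar, 49 mm across, 68 mm tall, bystander. Origin under its centre.
- vials: White foam box of stoppered vials, 180 x 140 mm, 76 mm tall, bystander. Origin under its centre.

How it is judged (in metres and radians):
On the way, in this order (a step that is already met when the one before it is completed fails the run):
1. the jaws are round the hex and closed until they just fit it (within 1.5 mm), before the plug has been turned (distance between fixed_jaw and hex_mid below 0.0165 m and value of joint jaw between 0.022 and 0.0255 m and distance of hex_corner from where it was at the start of the episode below 0.004 m), for 0.2 s.
2. the plug is turned with the wrench until it is home on its gasket (value of joint thread above 0.97 rad), for 0.1 s.
At the end, for the whole second after the job is handed in: The plug is home on its gasket (joint at least 0.97 rad) and the wrench lies still, let go, on the plate with its jaws about the hex (fixed_jaw within 16.5 mm of hex_mid, jaws under 26.5 mm open, grip below 45 mm height) (value of joint thread above 0.97 rad and distance between fixed_jaw and hex_mid below 0.0165 m and value of joint jaw below 0.0265 m and height (world z) of grip below 0.045 m and linear speed of wrench below 0.02 m/s); the robot touches nothing.
It fails at once if the worm is pressed with more than 30 N (contact force between any of the arm, the fingers and worm above 30 N).
It fails at once if with the plug home, the fitted jaws are forced more than 20 degrees round the hex (value of joint thread above 0.97 rad and distance between fixed_jaw and hex_mid below 0.0165 m and value of joint jaw below 0.0265 m and not (angle between the y axis of worm and the x axis of plug, either way round above 1.221 rad or angle between the y axis of worm and the x axis of plug, either way round between 0.174 and 0.874 rad)).
It fails at once if the robot takes hold of or pushes the plug itself (contact force between any of the arm, the fingers and plug above 5 N).
It fails at once if a bottle, the jar or the vial box is moved by more than 20 mm (distance of any of bottle_a, bottle_b, jar, vials from where it was at the start of the episode above 0.02 m).
It also fails if it takes over 72 s, if anything falls off the work surface, if the arm or the gripper's body presses on something with over 40 N, if the wrist force passes 120 N, or if a joint passes its speed limit or range.

ROBOT

A 6-joint arm with a two-finger parallel gripper is mounted at the origin on the work surface. World frame = base frame: x ahead of the robot, y to its left, z up, the work surface at z = 0. Lengths are in mm, angles in rad, forces in N, time in s.
With the tool pointing down it reaches from about 275 to 1000 mm from the base axis. Payload 8.4 kg.
Tool frame: the origin (TCP) lies at the centre of the arm's flange, where the gripper is bolted on; the fingertips stand r.tip_extent ahead of it and the grasp point (between the pads) lies 155 mm ahead of it (r.tip_extent is the distance from the TCP to the fingertips, in mm); z points along the fingers, y is the direction in which the jaws open and shut (so a half turn about z gives the same grasp; the last joint's range is limited). The gripper opens to 85 mm and grips with 20 to 120 N. Pads are 22 mm wide; open, the fingers measure 114 mm over their backs; the gripper's body (76 mm by 85 mm) begins 54 mm behind the grasp point. The pads swing forward as they close: fully open they stand 13 mm farther back than shut.
Start: joints at [-1.237, 0.353, 1.633, -0, 1.155, -0.002], TCP at [205.952, -590.096, 404.681] pointing down, gripper open.
Joint ranges: [-2.63, 2.63], [-0.92, 2.1], [0.06, 2.66], [-1.3, 4.44], [0, 2.69], [-3.02, 3.02]. Speed limits (rad/s): [2.22, 2.22, 2.79, 3.14, 3.14, 3.14].

INTERFACE

Orientations are given as [roll, pitch, yaw] about the fixed x, y, z axes, in that order (R = Rz(yaw) Ry(pitch) Rx(roll)).
In Python, from rig import sense, grab_frame, job, r gives the robot as it stands. The module is installed in compiled form; this text tells all that it offers.
- The arm moves only by the shell command python3 -m creep 'ROWS' [FORCE]. ROWS is JSON, a list of rows, each a list of 7 numbers: the turn, a rotation vector about the tool's x, y, z in rad, then the shift along the tool's x, y, z in mm, then the closure, from 0 (fully open) to 1 (shut). In form: [[wx, wy, wz, dx, dy, dz, fingers], ...]. A call has 1 to 10 rows; each row shifts and turns the pose as measured when the row begins, along the tool's axes as they then stand; what a row does not reach is not made up. A row lasts 1/12 s, in which the tool goes at most 41.7 mm and 7.16 degrees, less where a joint would pass 70% of its speed; a pose out of reach is approached as far as the arm can. A call with a gripper value outside its range is refused whole. The fingers move at their own pace and stop on an object; FORCE is the grip in N (left out, the last holds). Time passes only in rows, so rows that do not move let the fingers close. It gives the time, the measured TCP pose, the force and the opening at its end, in the units of the state.
- sense(): the state, without advancing time (a new reading comes with each control period).
- grab_frame(name): name is "side" or "top" or "wrist"; returns a dict with "color" (480x640x3 uint8, red, green, blue), "mtx" (3x3 intrinsics, pixels), "T" (4x4, takes a point from camera to world coordinates). Camera axes: x right, y down, z forward; pixel columns grow to the right and rows downward; lengths in mm; the calibration is good to about 2 mm. A picture is of the moment at which its call begins. There is no depth.
- job.sign_off(): hands the job in, once; it reports no verdict.
The state is a dict: "clock": time; "qpos": joint angles; "qvel": joint speeds; "joint_efforts": joint torques, N m; "eef_pos": TCP position; "tcp_rot": TCP orientation; "contact_force": force on the tool from outside, world axes, zero at the start; "wrist_torque": the same for the moment, N m; "opening": opening from 0.0 (shut) to 1.0 (fully open).
Only numpy, scipy, OpenCV 4.12 (cv2) and the standard library are available. Lean on these libraries where they do the work, as an engineer would, in place of code of your own. Each camera call takes 0.05 s, during which the arm holds its last target.

## Working session

There is one attempt and no reset: what is moved stays moved. The work goes in short steps, Python scripts to look and compute and a shell command to move; the robot and the scene stay as the last step left them, time stands still between calls to the robot, and variables do not carry over. Pictures are saved under pics/ and viewed, and the job is handed in when it is done.

```bash
mkdir -p pics; ls; python3 - <<'E'
from rig import sense, grab_frame, r
import cv2
print(sense()); print(r.tip_extent)
for n in ("side","top","wrist"):
    f=grab_frame(n); cv2.imwrite(f"pics/{n}0.png",f["color"][:,:,::-1]); print(n,f["mtx"].tolist(),f["T"].round(4).tolist())
E
```

```text
pics
{'clock': 0.0, 'qpos': array([-1.23740236e+00,  3.53646234e-01,  1.63413622e+00, -8.55817802e-06,
        1.15520814e+00, -2.40397791e-03]), 'qvel': array([-0.00114319,  0.00133102,  0.00019527,  0.00078273,  0.00072256,
       -0.00029654]), 'joint_efforts': array([ 1.59637406e-03, -6.05243325e+01, -3.42067230e+01,  1.93107344e-04,
        9.43457417e-03, -2.65802228e-06]), 'eef_pos': array([ 205.87026954, -589.86893431,  403.9618183 ]), 'tcp_rot': array([-3.14019469e+00,  4.46421376e-06,  3.35801406e-01]), 'contact_force': array([ 0.70495155,  0.48845958, -0.1310482 ]), 'wrist_torque': array([-0.01755005,  0.03708996, -0.01314485]), 'opening': 0.9985819325041426}
173.4
side [[467.11918976060804, 0.0, 311.07866726216884], [0.0, 467.11918976060804, 248.2512525065265], [0.0, 0.0, 1.0]] [[-0.8712, -0.2379, 0.4295, 27.3027], [-0.4908, 0.4409, -0.7514, 792.9935], [-0.0106, -0.8654, -0.5009, 620.7185], [0.0, 0.0, 0.0, 1.0]]
top [[527.8945358676793, 0.0, 322.54617706574317], [0.0, 527.8945358676793, 237.5545433561363], [0.0, 0.0, 1.0]] [[-0.0228, -0.9972, 0.0714, 437.28], [-0.9996, 0.0241, 0.0174, -49.7105], [-0.019, -0.0709, -0.9973, 1213.362], [0.0, 0.0, 0.0, 1.0]]
wrist [[346.20929090972857, 0.0, 316.08747814118914], [0.0, 346.20929090972857, 239.64492806726415], [0.0, 0.0, 1.0]] [[0.3292, -0.9038, -0.2736, 274.3453], [-0.9443, -0.3153, -0.0947, -565.3444], [-0.0007, 0.2895, -0.9572, 373.4179], [0.0, 0.0, 0.0, 1.0]]
```

View pics/top0.png

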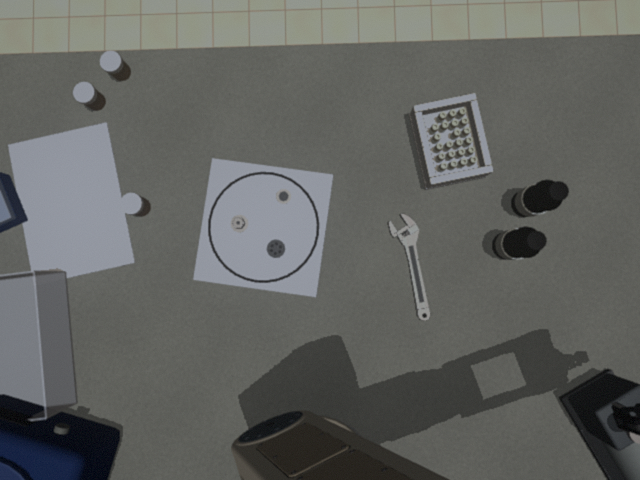

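View pics/side0.png

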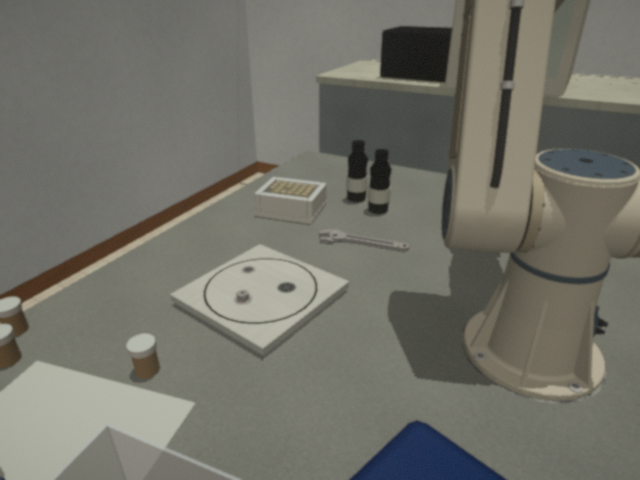

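View pics/wrist0.png

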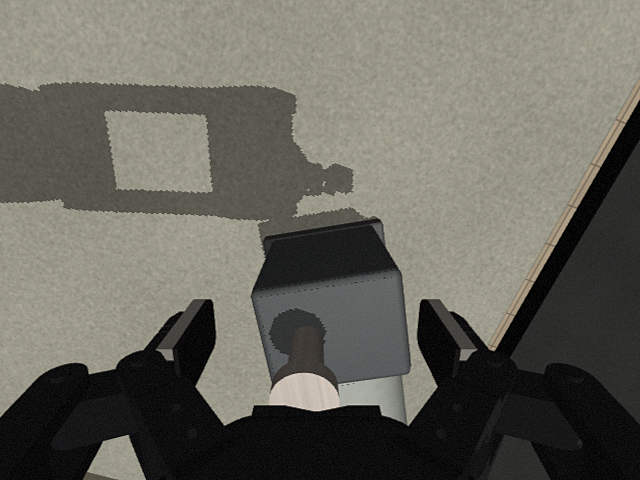

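```bash
cat > h.py <<'E'
import numpy as np, cv2
from rig import sense, grab_frame, r
def proj(f,u,v,z):
    T=f["T"];d=T[:3,:3]@np.linalg.solve(f["mtx"],[u,v,1.]);o=T[:3,3]
    return o+d*(z-o[2])/d[2]
def pix(f,p):
    T=f["T"];c=T[:3,:3].T@(np.asarray(p,float)-T[:3,3]);q=f["mtx"]@c;return q[:2]/q[2]
def crop(f,name,x0,y0,w,h,k):
    im=f["color"][y0:y0+h,x0:x0+w,::-1];cv2.imwrite("pics/"+name,cv2.resize(im,None,fx=k,fy=k,interpolation=cv2.INTER_CUBIC))
E
python3 - <<'E'
from h import *
f=grab_frame("top"); 
im=f["color"][:,:,::-1]
a=cv2.resize(im[150:305,185:340],None,fx=5,fy=5,interpolation=3)[:600,:]
crop(f,"plate1.png",185,150,160,120,5)
crop(f,"wr1.png",370,205,160,120,5)
for p in [(211.5,158.5),(333,174),(316,297),(194,280)]: print(proj(f,*p,28).round(1))
print(proj(f,238,222,45).round(1))
E
```

```text
[709.3 220.5  28. ]
[666.1 -56.1  28. ]
[389.3 -11.4  28. ]
[433.4 262.2  28. ]
[560.2 158.4  45. ]
```

View pics/plate1.png

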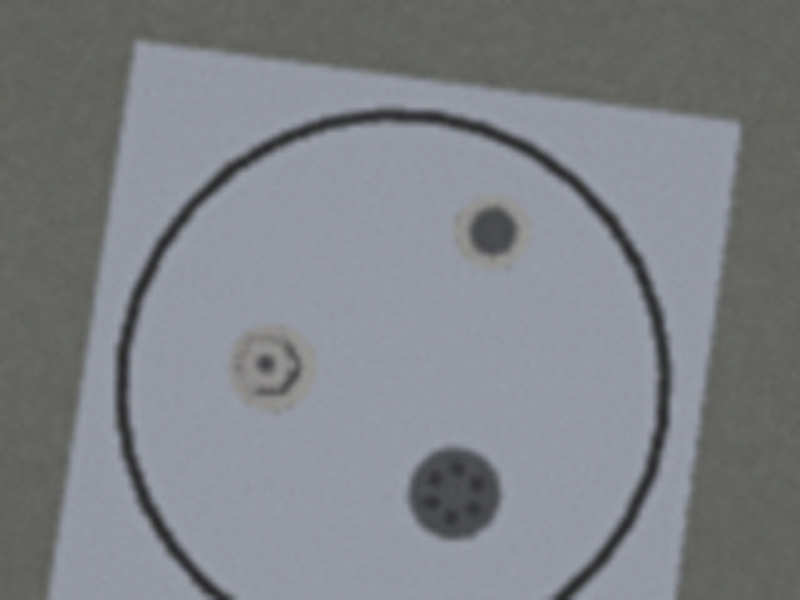

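View pics/wr1.png

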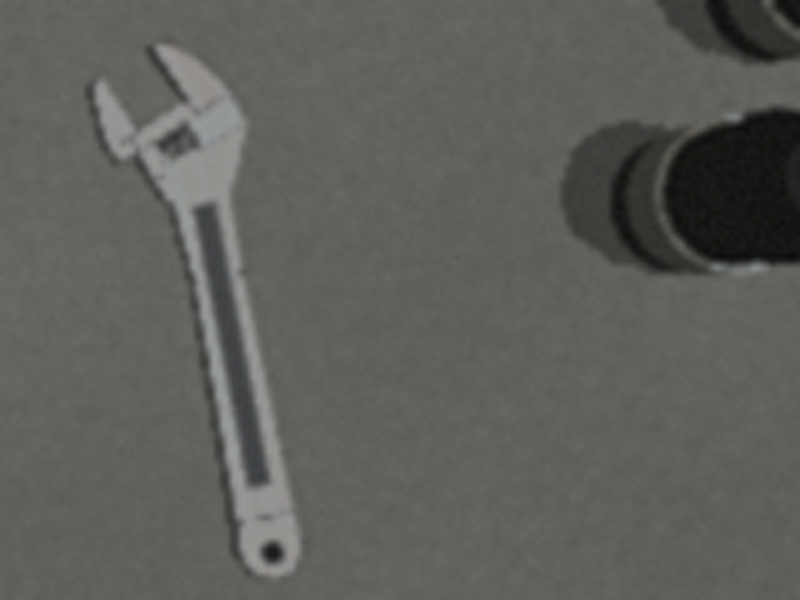

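```bash
python3 - <<'E'
from h import *
f=grab_frame("top")
P=lambda x,y,z:proj(f,370+x/5,205+y/5,z).round(1)
h=P(272,551,13);a=P(207,210,13);b=P(257,482,13)
print(h,a,b,np.degrees(np.arctan2((a-b)[1],(a-b)[0])))
print("tips",P(160,47,15),P(97,82,15),"end",P(270,577,13))
print("jar",proj(f,133,204,68))
print(sense()['eef_pos'],sense()['tcp_rot'])
E
```

```text
[ 342.7 -253.8   13. ] [ 496.8 -230.    13. ] [ 373.6 -248.2   13. ] 8.403371090560823
tips [ 571.5 -210.9   15. ] [ 556.2 -181.8   15. ] end [ 331.1 -252.5   13. ]
jar [603.32246167 385.59429224  68.        ]
[ 205.93156171 -589.99627708  404.35255682] [-3.14096500e+00  1.10410450e-06  3.35820944e-01]
```

```bash
python3 -m creep '[[0,0,0,33,-22,0,0],[0,0,0,33,-22,0,0],[0,0,0,33,-22,0,0],[0,0,0,33,-22,0,0],[0,0,0,33,-22,0,0],[0,0,0,33,-22,0,0],[0,0,0,33,-22,0,0],[0,0,0,33,-22,0,0],[0,0,0,33,-22,0,0],[0,0,0,33,-22,0,0]]'
```

```text
clock: 1.08
eef_pos: [449.8, -266.5, 403.0]
tcp_rot: [3.139, 0.001, 0.324]
contact_force: [0.9, -0.4, -0.2]
opening: 1.001
```

```bash
python3 -m creep '[[0,0,0.09,17,-12,15,0],[0,0,0.09,12,-9,15,0],[0,0,0,0,0,10,0],[0,0,0,0,0,0,0]]' 60; python3 - <<'E'
from h import *
f=grab_frame("wrist"); s=sense(); print(s['eef_pos'],s['tcp_rot'])
cv2.imwrite("pics/w1.png",f["color"][:,:,::-1]); np.savez("w1.npz",mtx=f["mtx"],T=f["T"],color=f["color"])
E
```

```text
clock: 1.42
eef_pos: [476.8, -230.4, 362.9]
tcp_rot: [3.138, -0.004, 0.147]
contact_force: [-0.8, 0.2, -0.3]
opening: 0.997
[ 476.87062941 -230.81331683  363.6871072 ] [ 3.13733391 -0.0045636   0.1457198 ]
```

View pics/w1.png

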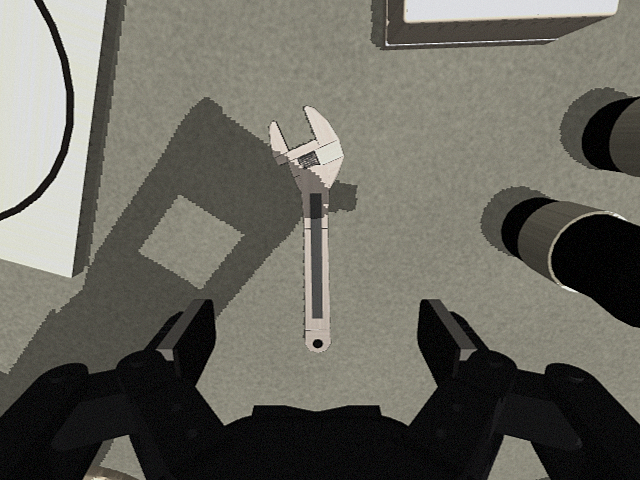

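```bash
python3 - <<'E'
from h import *
f=dict(np.load("w1.npz"))
crop(f,"w1c.png",250,95,120,90,6)
for p in [(317.5,343,13),(316,194,13),(317,318,13),(309,107,15),(273,122,15)]: print(p,proj(f,*p).round(1))
# model
g=np.array([475,-233,7.5]);y=.148
X=np.array([np.cos(y),np.sin(y),0]);Y=np.array([-X[1],X[0],0])
print(pix(f,g),pix(f,g-132*X))
E
```

```text
(317.5, 343, 13) [ 342.1 -252.9   13. ]
(316, 194, 13) [ 498.4 -228.3   13. ]
(317, 318, 13) [ 371.3 -248.1   13. ]
(309, 107, 15) [ 572.  -211.4   15. ]
(273, 122, 15) [ 555.4 -182.2   15. ]
[317.25735275 217.7473033 ] [317.36991016 338.1393843 ]
```

View pics/w1c.png

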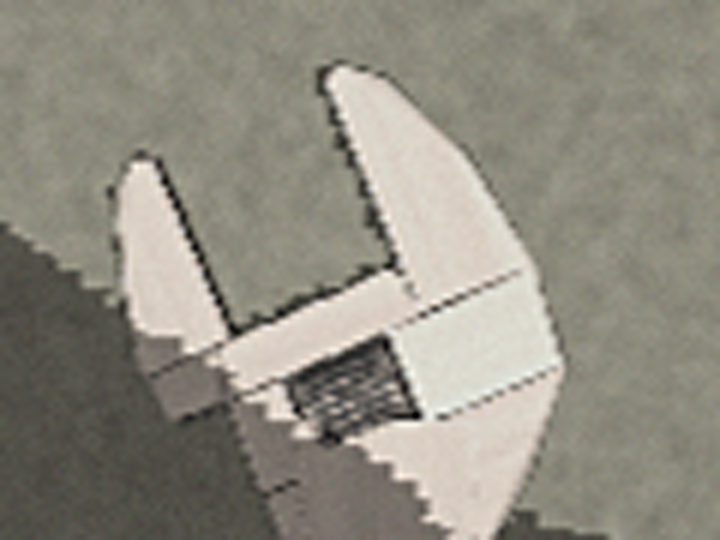

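```bash
python3 - <<'E'
from h import *
f=dict(np.load("w1.npz"))
P=lambda x,y,z:proj(f,250+x/6,95+y/6,z)
a=P(325,82,15);b=P(400,262,15);c=P(160,165,15);d=P(235,333,15);w=P(352,388,14.8)
print(a,b,np.linalg.norm(a-b),np.degrees(np.arctan2(*(a-b)[1::-1])),c,d,w)
u=(a-b)/np.linalg.norm(a-b); n=np.array([-u[1],u[0],0])
print("jaw open",(c-b)@n,(d-b)@n)
fj=b+16*u
for y in (.15,.156):
  X=np.array([np.cos(y),np.sin(y),0]);Y=np.array([-X[1],X[0],0]); print(fj-88*X-4.5*Y)
m=y+.3927
print(fj, "worm pred", fj-31.5*np.array([np.cos(m),np.sin(m),0])+14.5*np.array([-np.sin(m),np.cos(m),0]))
E
```

```text
[ 570.11011406 -207.46922905   15.        ] [ 547.17365606 -221.72212068   15.        ] 27.0041853307812 31.857136226117063 [ 555.45540479 -185.36347268   15.        ] [ 533.63063838 -199.02141504   15.        ] [ 528.26142793 -217.27091565   14.8       ]
jaw open 26.510695535873477 26.42927146665201
[ 474.42414131 -230.87729724   15.        ]
[ 474.53129494 -231.39501363   15.        ]
[ 560.76352458 -213.27727173   15.        ] worm pred [ 526.32473245 -217.33554688   15.        ]
```

```bash
python3 -m creep '[[0.004,0,-0.008,-3,0.7,35,0],[0,0,0,0,0,36,0],[0,0,0,0,0,36,0],[0,0,0,0,0,36,0],[0,0,0,0,0,30,0],[0,0,0,0,0,8,0],[0,0,0,0,0,0,0]]' 60
```

```text
clock: 2.05
eef_pos: [475.6, -241.7, 183.7]
tcp_rot: [3.132, -0.014, 0.161]
contact_force: [0.5, -0.5, 0.1]
opening: 0.999
```

```bash
cat >> h.py <<'E'
from scipy.spatial.transform import Rotation as Ro
def delta(x,y,z,yaw,roll=np.pi,pitch=0,n=5):
    # from the mean state to the target, in tool axes
    s=sense(); R=Ro.from_euler('xyz',s['tcp_rot']); G=Ro.from_euler('xyz',[roll,pitch,yaw])
    p=np.asarray(s['eef_pos'])
    print("now",p.round(1),np.round(s['tcp_rot'],4),"F",np.round(s['contact_force'],2),"M",np.round(s['wrist_torque'],2),"t",round(s['clock'],2),"op",round(s['opening'],3))
    print("rot",(R.inv()*G).as_rotvec().round(4),"shift",R.inv().apply(np.array([x,y,z])-p).round(2))
E
python3 -c "
from h import *
delta(474,-232,177,.154)
for i in range(4): s=sense();print(s['eef_pos'],s['tcp_rot'])"
```

```text
now [ 475.6 -241.7  183.7] [ 3.1321 -0.0145  0.1614] F [ 0.51 -0.53  0.1 ] M [ 0.05 -0.01  0.02] t 2.05 op 0.999
rot [ 0.0094 -0.0145  0.0074] shift [-0.1  -9.92  6.57]
[ 475.58502664 -241.73236651  183.65972321] [ 3.13211052 -0.0144868   0.16144166]
[ 475.58502664 -241.73236651  183.65972321] [ 3.13211052 -0.0144868   0.16144166]
[ 475.58502664 -241.73236651  183.65972321] [ 3.13211052 -0.0144868   0.16144166]
[ 475.58502664 -241.73236651  183.65972321] [ 3.13211052 -0.0144868   0.16144166]
```

```bash
python3 -m creep '[[0.0094,-0.0145,0.007,0,-9.9,2,0],[0,0,0,0,0,0,0]]' 60;python3 -c "
from h import *
delta(474,-232,177,.154)"
```

```text
clock: 2.22
eef_pos: [473.8, -233.1, 183.3]
tcp_rot: [-3.141, 0.001, 0.152]
contact_force: [0.2, 0.0, -0.3]
opening: 1.001
now [ 473.8 -233.1  183.3] [-3.1411e+00  9.0000e-04  1.5240e-01] F [ 0.2   0.04 -0.25] M [ 0.06  0.01 -0.01] t 2.22 op 1.001
rot [-0.0004  0.0009 -0.0016] shift [ 0.34 -1.03  6.3 ]
```

```bash
python3 -m creep '[[0,0,0,0.3,-1,6.3,0],[0,0,0,0,0,0,0],[0,0,0,0,0,0,0.5],[0,0,0,0,0,0,1],[0,0,0,0,0,0,1],[0,0,0,0,0,0,1],[0,0,0,0,0,0,1],[0,0,0,0,0,0,1]]' 60;python3 -c "
from h import *
delta(474,-232,177,.154)"
```

```text
clock: 2.88
eef_pos: [476.7, -232.6, 183.6]
tcp_rot: [3.136, -0.008, 0.155]
contact_force: [-0.9, 1.4, 3.2]
opening: 0.234
now [ 476.7 -232.6  183.6] [ 3.1358 -0.0079  0.1546] F [-0.89  1.35  3.21] M [ 0.01  0.2  -0.01] t 2.88 op 0.234
rot [ 0.0058 -0.0079  0.0006] shift [-2.67 -1.09  6.55]
```

```bash
python3 -m creep '[[0,0,0,0,0,0,1],[0,0,0,0,0,0,1]]' 60; python3 -c "
from h import *
delta(474,-232,177,.154)
f=grab_frame('wrist');cv2.imwrite('pics/w2.png',f['color'][:,:,::-1])
f=grab_frame('side');crop(f,'s2.png',280,150,200,150,4)"
```

```text
clock: 3.05
eef_pos: [476.7, -232.6, 183.6]
tcp_rot: [3.136, -0.008, 0.155]
contact_force: [-0.0, -0.1, -0.1]
opening: 0.237
now [ 476.7 -232.6  183.6] [ 3.1357 -0.008   0.1546] F [-0.   -0.13 -0.11] M [ 0.05  0.   -0.07] t 3.05 op 0.237
rot [ 0.0058 -0.008   0.0006] shift [-2.65 -1.08  6.61]
```

View pics/w2.png

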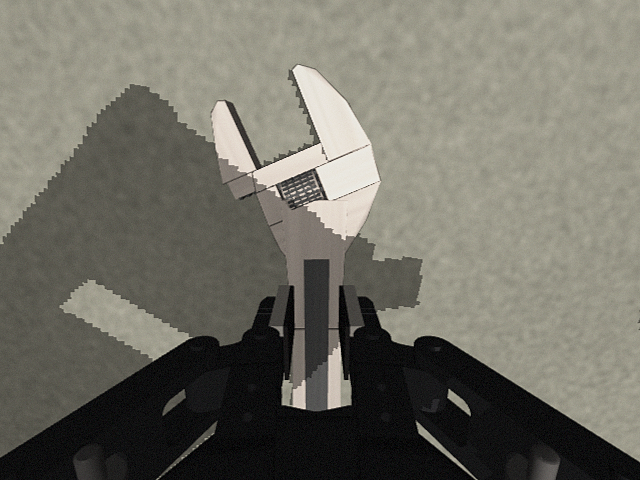

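View pics/s2.png

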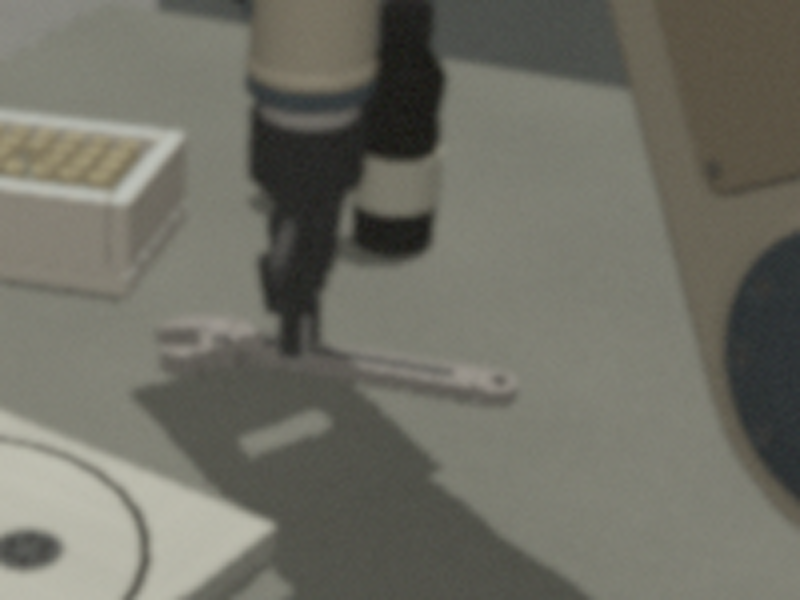

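```bash
python3 -m creep '[[0,0,0,0,0,0,0.6],[0.0058,-0.008,0,-2.6,-1,0,0.6],[0,0,0,0,0,3,0.6],[0,0,0,0,0,3,0.6],[0,0,0,0,0,0,0.6]]' 60; python3 -c "
from h import *
delta(474,-232,177,.154)"
```

```text
clock: 3.57
eef_pos: [473.6, -232.0, 176.9]
tcp_rot: [-3.141, 0.001, 0.155]
contact_force: [0.1, 0.3, -1.0]
opening: 0.398
now [ 473.6 -232.   176.9] [-3.1409e+00  1.2000e-03  1.5470e-01] F [ 0.1   0.3  -0.97] M [ 0.01  0.02 -0.03] t 3.57 op 0.398
rot [-0.0007  0.0012  0.0007] shift [ 0.38  0.03 -0.15]
```

```bash
python3 -m creep '[[0,0,0,0,0,0,1],[0,0,0,0,0,0,1],[0,0,0,0,0,0,1],[0,0,0,0,0,0,1]]' 80; python3 -c "
from h import *
delta(474,-232,177,.154)"; python3 -m creep '[[0,0,0,0,0,-30,1],[0,0,0,0,0,-38,1],[0,0,0,0,0,-38,1],[0,0,0,0,0,-38,1],[0,0,0,0,0,-30,1],[0,0,0,0,0,0,1]]'; python3 -c "
from h import *
delta(474,-232,347,.154)
f=grab_frame('wrist');cv2.imwrite('pics/w3.png',f['color'][:,:,::-1])
np.savez('w3.npz',mtx=f['mtx'],T=f['T'],color=f['color'])"
```

```text
clock: 3.9
eef_pos: [473.7, -232.2, 177.1]
tcp_rot: [-3.141, 0.001, 0.155]
contact_force: [0.3, 0.8, -1.2]
opening: 0.241
now [ 473.7 -232.2  177.1] [-3.141e+00  1.300e-03  1.548e-01] F [ 0.28  0.78 -1.2 ] M [-0.08 -0.01 -0.02] t 3.9 op 0.241
rot [-0.0006  0.0013  0.0008] shift [ 0.27 -0.12  0.12]
clock: 4.4
eef_pos: [471.9, -231.2, 352.6]
tcp_rot: [-3.133, 0.013, 0.155]
contact_force: [1.8, -0.6, -4.0]
opening: 0.238
now [ 471.9 -231.2  352.6] [-3.1328  0.0131  0.1549] F [ 1.83 -0.63 -4.01] M [-0.07 -0.1   0.04] t 4.4 op 0.238
rot [-0.0088  0.0131  0.0008] shift [1.98 1.16 5.56]
```

View pics/w3.png

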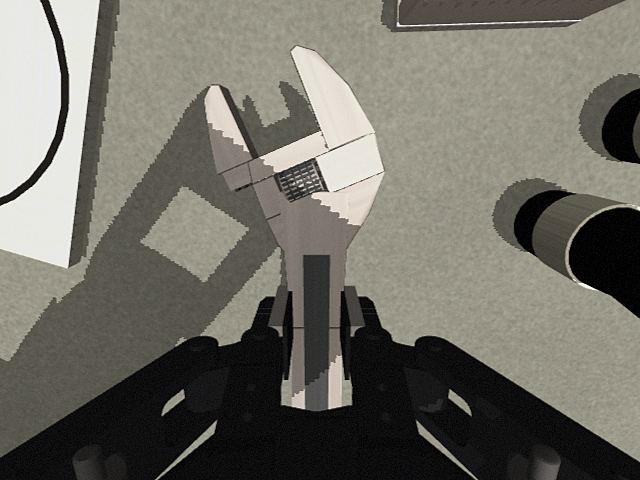

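```bash
python3 -m creep '[[-0.0088,0.013,0,2,-15,0,1],[0,0,0,4,-36,0,1],[0,0,0,4,-37,0,1],[0,0,0,4,-37,0,1],[0,0,0,4,-37,0,1],[0,0,0,4,-37,0,1],[0,0,0,4,-37,0,1],[0,0,0,3,-20,0,1],[0,0,0,0,0,0,1]]'; python3 -c "
from h import *
f=grab_frame('wrist');cv2.imwrite('pics/w4.png',f['color'][:,:,::-1])
delta(460,30,350,.154)
np.savez('w4.npz',mtx=f['mtx'],T=f['T'],color=f['color'])
print(pix(f,[558,158,45]))"
```

```text
clock: 5.2
eef_pos: [452.9, 35.6, 333.3]
tcp_rot: [-3.137, 0.023, 0.148]
contact_force: [-0.0, 0.8, -5.4]
opening: 0.238
now [452.6  34.6 332.9] [-3.137   0.0241  0.1486] F [ 0.1  -0.41 -4.17] M [-0.01  0.01 -0.02] t 5.25 op 0.238
rot [-0.0047  0.0241 -0.0054] shift [  6.26   5.53 -17.26]
[158.47865718  46.2943883 ]
```

View pics/w4.png

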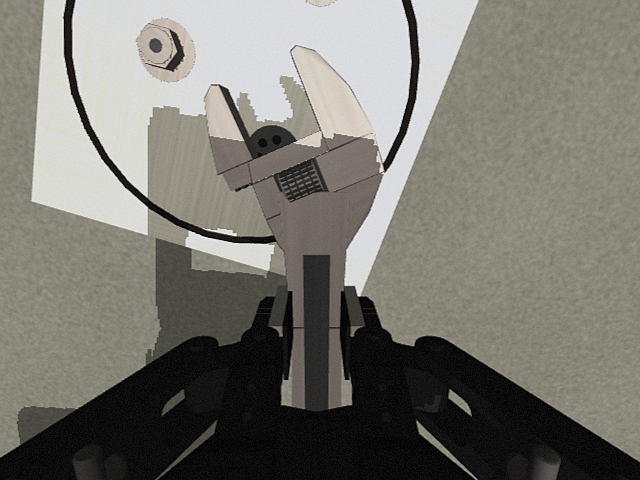

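Hex is visible at about (156,45), beside the jaws. Enlarging it.

```bash
python3 -c "
from h import *
f=dict(np.load('w4.npz'))
crop(f,'w4c.png',120,5,80,60,10)
crop(f,'w4j.png',190,30,200,150,4)"
```

```text
(no output)
```

View pics/w4c.png

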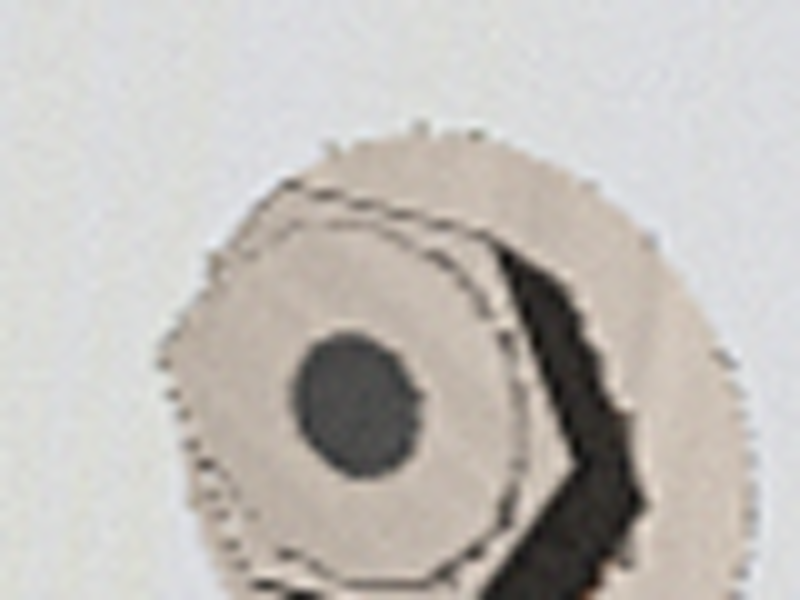

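View pics/w4j.png

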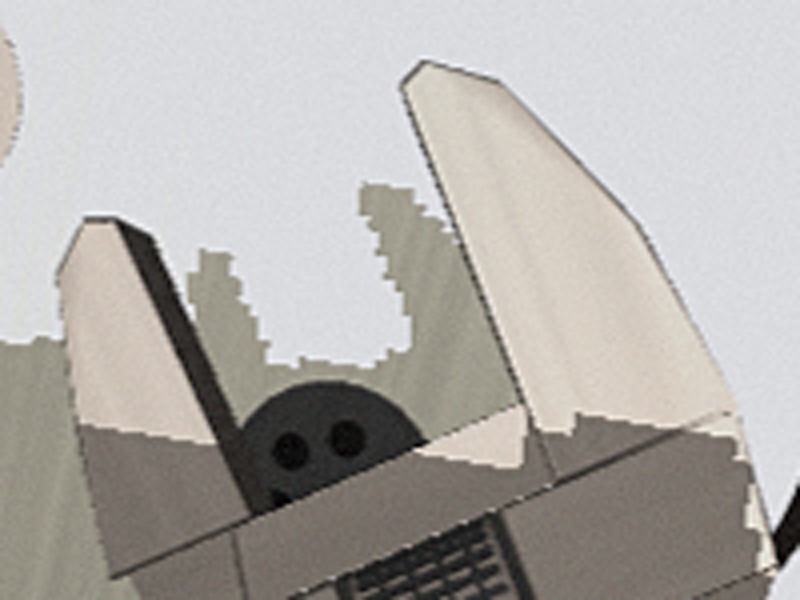

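```bash
python3 -c "
from h import *
from scipy.optimize import least_squares
f=dict(np.load('w4.npz'))
C=[(290,183),(490,238),(575,465),(165,355)]
P=np.array([proj(f,120+a/10,5+b/10,43.5)[:2] for a,b in C]);print(P.round(1), proj(f,120+35.7,5+40.5,45).round(1))
def res(p):
  a=p[2]+np.array([0,-1,-2,1])*np.pi/3
  return (p[:2]+13.86*np.c_[np.cos(a),np.sin(a)]-P).ravel()
o=least_squares(res,[560,158,.5]);print(o.x,np.degrees(o.x[2])%60,o.fun.round(1))
"
```

```text
[[570.7 164.9]
 [569.5 151.9]
 [556.9 146.1]
 [559.5 173. ]] [558.2 159.8  45. ]
[5.58194463e+02 1.59551630e+02 4.27189466e-01] 24.476153428566057 [ 0.1  0.4 -0.  -0.4 -0.1 -0.3  0.   0.3]
```

```bash
cat >> h.py <<'E'
def toolT(s=None):
    s=s or sense();T=np.eye(4);T[:3,:3]=Ro.from_euler('xyz',s['tcp_rot']).as_matrix();T[:3,3]=s['eef_pos'];return T
def ptool(f,u,v,h,TT):
    # point on plane tool-z=h in tool coordinates
    C=np.linalg.inv(TT)@f['T'];d=C[:3,:3]@np.linalg.solve(f['mtx'],[u,v,1.]);o=C[:3,3];return o+d*(h-o[2])/d[2]
E
python3 -c "
from h import *
f=dict(np.load('w4.npz'))
TT=toolT()
P=lambda x,y,h:ptool(f,190+x/4,30+y/4,h,TT)
h=169.5-7.5
a=P(402,88,h);b=P(522,405,h);c=P(118,222,h);d=P(225,445,h)
for q in (a,b,c,d): print(q.round(1))
u=(a-b)/np.linalg.norm(a-b);n=np.array([u[1],-u[0],0]);print('len',np.linalg.norm(a-b),'ang',np.degrees(np.arctan2(-u[1],u[0])),'movang',np.degrees(np.arctan2(-(c-d)[1],(c-d)[0])),'open',(c-b)@n,(d-b)@n)
print('fj',b+16*u, 'grip',b+16*u-[88,-4.5,0])
for q in [(316,255),(316,405)]: print(ptool(f,*q,169.5-6,TT))
"
```

```text
[100.4 -10.1 162. ]
[ 74.6   0.2 162. ]
[ 89.9 -35.2 162. ]
[ 71.1 -26.9 162. ]
len 27.84773527453238 ang 21.766077887373708 movang 23.72840279052075 open 27.23653960181437 26.532946890973243
fj [ 89.41886854  -5.6881926  162.        ] grip [  1.41886854  -1.1881926  162.        ]
[ 26.44559893  -1.43674401 163.5       ]
[-48.11018819  -1.50858913 163.5       ]
```

```bash
python3 -m creep '[[0,0,-0.117,8,0,0,1],[0,0,-0.117,8,0,0,1],[0,0,-0.117,8,0,0,1],[0,0,-0.117,8,0,0,1],[0,0,-0.117,8,2,0,1],[0,0,-0.117,8,2,0,1],[0,0,-0.117,8,2,0,1],[0,0,-0.117,8,2,0,1],[0,0,0,0,0,0,1]]'; python3 -c "
from h import *
delta(534.7,73.9,250,1.082)"
```

```text
clock: 6.0
eef_pos: [507.0, 56.3, 315.6]
tcp_rot: [-3.1, 0.025, 1.128]
contact_force: [0.2, -0.3, -5.2]
opening: 0.235
now [507.   56.3 315.6] [-3.0996  0.0246  1.1281] F [ 0.24 -0.25 -5.18] M [-0.03 -0.1   0.02] t 6.0 op 0.235
rot [-0.0414  0.0255  0.0455] shift [29.42 20.19 64.07]
```

```bash
python3 -m creep '[[-0.041,0.0255,0.045,10,6,15,1],[0,0,0,9,6,15,1],[0,0,0,9,6,15,1],[0,0,0,0,0,0,1]]'; python3 -c "
from h import *
delta(534.7,73.9,250,1.082)"
```

```text
clock: 6.33
eef_pos: [533.7, 68.9, 264.3]
tcp_rot: [-3.139, 0.004, 1.063]
contact_force: [-0.2, 0.1, -3.7]
opening: 0.239
now [533.7  68.9 264.3] [-3.1388  0.0037  1.0626] F [-0.21  0.12 -3.7 ] M [-0.01  0.01  0.  ] t 6.33 op 0.239
rot [-0.0029  0.0037 -0.0194] shift [ 4.86 -1.5  14.3 ]
```

```bash
python3 -m creep '[[-0.003,0.0037,-0.019,4.8,-1.5,14,1],[0,0,0,0,0,0,1]]'; python3 -c "
from h import *
f=grab_frame('wrist');cv2.imwrite('pics/w5.png',f['color'][:,:,::-1])
crop(f,'w5c.png',190,10,200,150,4)
delta(534.7,73.9,250,1.082)
np.savez('w5.npz',mtx=f['mtx'],T=f['T'],color=f['color'],TT=toolT())"
```

```text
clock: 6.5
eef_pos: [533.3, 72.0, 247.9]
tcp_rot: [-3.138, 0.003, 1.075]
contact_force: [-1.1, -0.2, -4.6]
opening: 0.243
now [533.6  71.7 249.1] [-3.1387  0.0033  1.0744] F [-0.53  0.15 -4.9 ] M [-0.06 -0.01  0.04] t 6.55 op 0.241
rot [-0.0029  0.0033 -0.0076] shift [ 2.44 -0.02 -0.88]
```

View pics/w5.png

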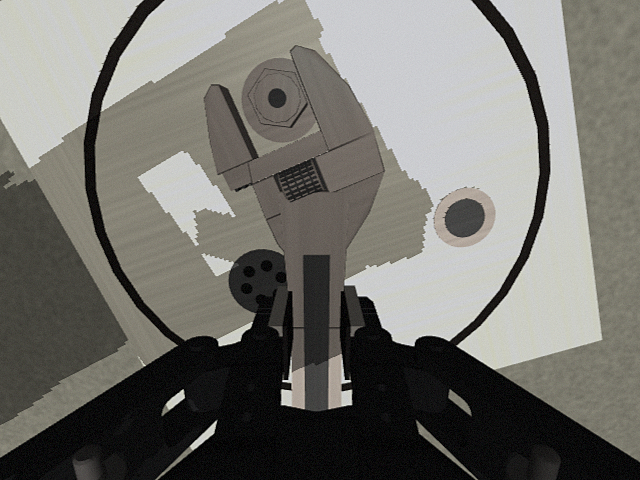

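View pics/w5c.png

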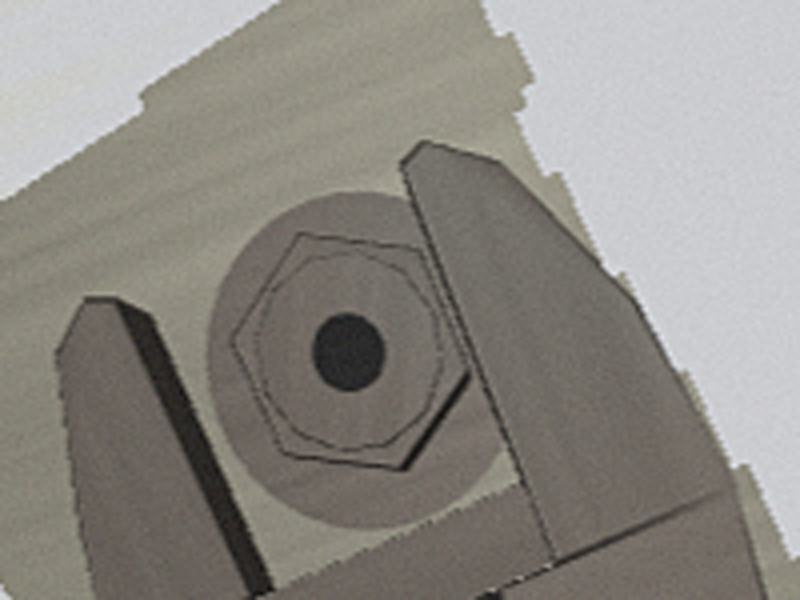

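```bash
cat > fit.py <<'E'
from h import *
from scipy.optimize import least_squares
def run(fn,x0,y0,k,hexc,first,fix,mov,ztop=43.5,hj=162.,J=27.3):
    f=dict(np.load(fn));TT=f['TT']
    Q=lambda p,h:ptool(f,x0+p[0]/k,y0+p[1]/k,h,TT)
    H=np.array([Q(p,TT[2,3]-ztop)[:2] for p in hexc])*[1,-1]
    idx=np.array(first)
    def res(p):
        a=p[2]-idx*np.pi/3
        return (p[:2]+13.86*np.c_[np.cos(a),np.sin(a)]-H).ravel()
    o=least_squares(res,[*H.mean(0),.4]); hc=o.x
    a,b=[Q(p,hj)[:2]*[1,-1] for p in fix]; c,d=[Q(p,hj)[:2]*[1,-1] for p in mov]
    u=(a-b)/np.linalg.norm(a-b);n=np.array([-u[1],u[0]])
    dg=lambda v:np.degrees(np.arctan2(v[1],v[0]))
    print("hex centre (tool x, left)",hc[:2].round(2),"angle",round(np.degrees(hc[2]),1),"res",abs(o.fun).max().round(2))
    print("flat ang",dg(u).round(1),dg(c-d).round(1),"len",np.linalg.norm(a-b).round(1),"open",((c-b)@n).round(1),((d-b)@n).round(1))
    fj=b+16*u; print("hex from fixed flat: across",((hc[:2]-b)@n).round(2),"out of throat-16:",((hc[:2]-fj)@u).round(2), "u",u.round(3),"n",n.round(3))
E
python3 - <<'E'
from fit import *
run('w5.npz',190,10,4,[(302,233),(425,249),(470,372),(405,470),(285,455),(233,343)],[0,1,2,3,4,5],[(402,168),(522,490)],[(118,302),(230,535)])
E
```

```text
hex centre (tool x, left) [89.55 19.25] angle 23.2 res 0.3
flat ang 21.5 23.8 len 27.9 open 26.9 26.0
hex from fixed flat: across 12.29 out of throat-16: 5.26 u [0.93  0.367] n [-0.367  0.93 ]
```

```bash
python3 -m creep '[[-0.003,0.003,-0.008,2.6,0.3,10,1],[0,0,0,0,0,10,1],[0,0,0,0,0,0,1]]'; python3 -c "
from h import *
f=grab_frame('wrist')
crop(f,'w6c.png',190,10,200,150,4)
delta(534.7,73.9,226,1.082)
np.savez('w6.npz',mtx=f['mtx'],T=f['T'],color=f['color'],TT=toolT())"
```

```text
clock: 6.8
eef_pos: [534.8, 72.5, 229.2]
tcp_rot: [3.14, -0.0, 1.078]
contact_force: [-0.6, -0.7, -4.8]
opening: 0.235
now [535.   72.5 229.8] [ 3.1400e+00 -3.0000e-04  1.0782e+00] F [-0.55  0.14 -3.71] M [-0.02 -0.    0.04] t 6.85 op 0.238
rot [ 0.0016 -0.0003 -0.0038] shift [ 1.09 -0.89  3.85]
```

View pics/w6c.png

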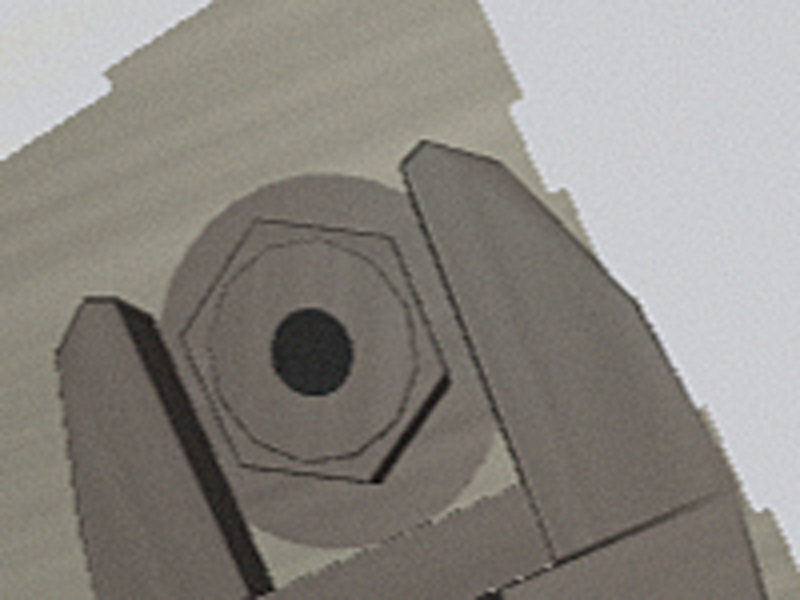

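```bash
python3 - <<'E'
from fit import *
run('w6.npz',190,10,4,[(257,219),(393,238),(449,378),(377,484),(240,465),(183,335)],[0,1,2,3,4,5],[(402,168),(522,490)],[(118,302),(230,535)])
E
```

```text
hex centre (tool x, left) [87.57 20.82] angle 22.7 res 0.59
flat ang 21.5 23.8 len 28.0 open 27.0 26.1
hex from fixed flat: across 14.7 out of throat-16: 4.36 u [0.931 0.366] n [-0.366  0.931]
```

```bash
python3 -m creep '[[0.0016,0,0,0.8,-1.6,2,1],[0,0,0,0,0,0,1]]'; python3 -c "
from h import *
f=grab_frame('wrist')
crop(f,'w7c.png',190,10,200,150,4)
delta(535,74,226,1.082)
np.savez('w7.npz',mtx=f['mtx'],T=f['T'],color=f['color'],TT=toolT())"
```

```text
clock: 7.02
eef_pos: [533.9, 73.8, 228.1]
tcp_rot: [3.141, -0.0, 1.077]
contact_force: [0.5, -0.8, -4.0]
opening: 0.238
now [534.2  73.8 228.4] [ 3.1407e+00 -8.0000e-04  1.0774e+00] F [-0.31 -0.66 -3.85] M [-0.02  0.08  0.01] t 7.07 op 0.24
rot [ 0.0009 -0.0008 -0.0046] shift [0.54 0.6  2.43]
```

View pics/w7c.png

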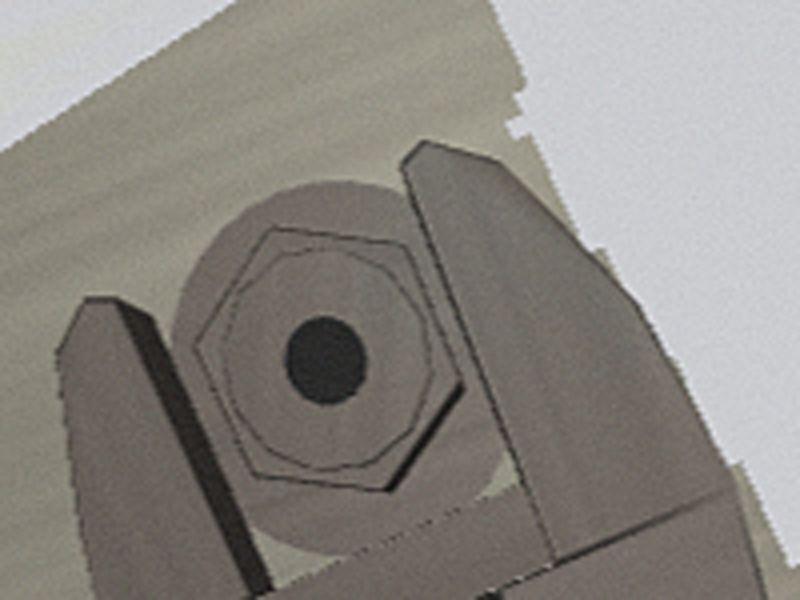

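```bash
python3 - <<'E'
from fit import *
run('w7.npz',190,10,4,[(273,228),(405,245),(462,385),(390,491),(255,475),(194,347)],[0,1,2,3,4,5],[(402,168),(522,490)],[(118,302),(230,535)])
E
```

```text
hex centre (tool x, left) [86.64 19.52] angle 23.3 res 0.44
flat ang 21.5 23.8 len 28.1 open 27.1 26.2
hex from fixed flat: across 13.68 out of throat-16: 2.95 u [0.931 0.366] n [-0.366  0.931]
```

```bash
python3 -m creep '[[0.001,-0.001,-0.005,0,-0.2,6,1],[0,0,0,0,0,5,1],[0,0,0,0,0,0,1]]'; python3 -c "
from h import *
f=grab_frame('wrist')
crop(f,'w8c.png',190,10,200,150,4)
delta(534.2,73.8,206,1.082)
np.savez('w8.npz',mtx=f['mtx'],T=f['T'],color=f['color'],TT=toolT())"
```

```text
clock: 7.32
eef_pos: [534.5, 74.1, 217.6]
tcp_rot: [3.14, -0.001, 1.083]
contact_force: [-0.3, 0.1, -4.2]
opening: 0.238
now [534.5  74.1 217.8] [ 3.1399e+00 -1.0000e-03  1.0831e+00] F [ 0.22  0.74 -5.03] M [-0.03 -0.03 -0.  ] t 7.37 op 0.24
rot [ 0.0017 -0.001   0.0011] shift [-0.44 -0.19 11.8 ]
```

View pics/w8c.png

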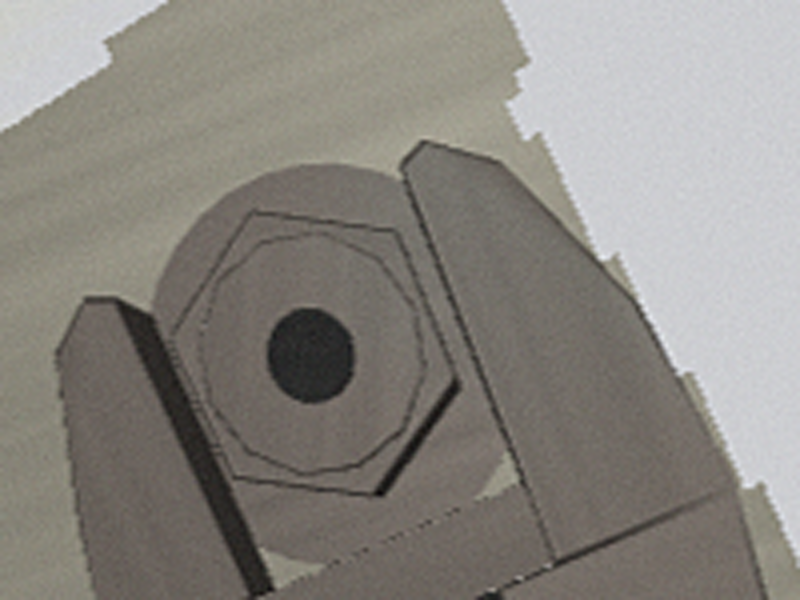

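```bash
python3 -m creep '[[0.001,-0.001,0,-0.4,-0.3,5,1],[0,0,0,0,0,4,1],[0,0,0,0,0,0,1]]'; python3 -c "
from h import *
f=grab_frame('wrist')
crop(f,'w9c.png',190,10,200,150,4)
delta(534.2,73.8,205,1.082)"
```

```text
clock: 7.62
eef_pos: [534.2, 73.9, 208.1]
tcp_rot: [3.141, -0.0, 1.083]
contact_force: [-0.1, 0.6, -3.8]
opening: 0.238
now [534.2  73.9 208.2] [ 3.1408e+00 -1.0000e-04  1.0832e+00] F [-0.24  0.06 -4.64] M [ 0.01 -0.02  0.04] t 7.67 op 0.237
rot [ 0.0008 -0.0001  0.0012] shift [-0.12  0.04  3.25]
```

View pics/w9c.png

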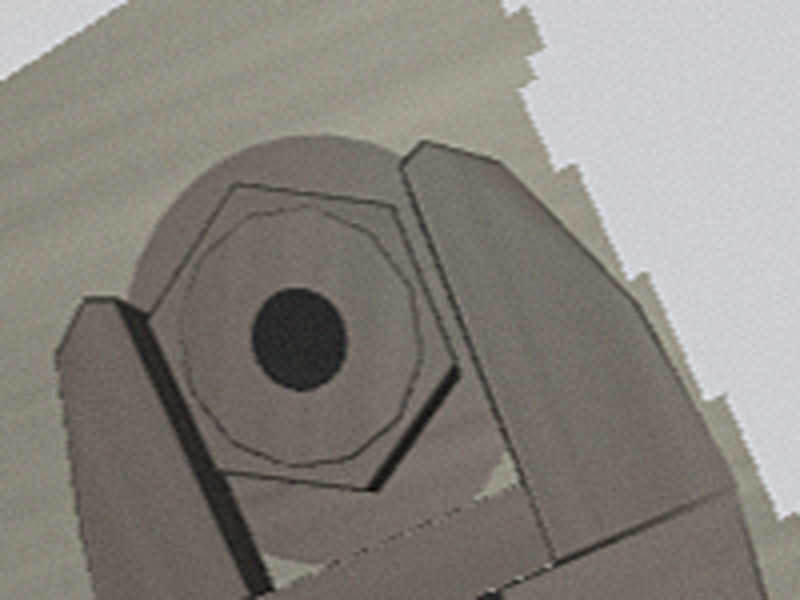

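```bash
python3 -m creep '[[0,0,0,0.5,-0.7,2,1],[0,0,0,0,0,1,1],[0,0,0,0,0,0,1]]'; python3 -c "
from h import *
delta(534.2,73.8,205,1.082)"
```

```text
clock: 7.92
eef_pos: [533.9, 74.8, 205.1]
tcp_rot: [3.141, -0.0, 1.083]
contact_force: [-1.1, 0.0, -2.1]
opening: 0.238
now [533.9  74.8 205.1] [ 3.1407e+00 -1.0000e-04  1.0832e+00] F [-1.07  0.04 -2.05] M [-0.13  0.07  0.04] t 7.92 op 0.238
rot [ 0.0009 -0.0001  0.0012] shift [-0.72  0.71  0.06]
```

```bash
python3 -m creep '[[0,0,0,0,0,0.3,1],[0,0,0,0,0,0,0.7],[0,0,0,0,0,0,0.5],[0,0,0,0,0,0,0.3],[0,0,0,0,0,-15,0.2],[0,0,0,0,0,-30,0],[0,0,0,0,0,-30,0],[0,0,0,0,0,-20,0],[0,0,0,0,0,0,0]]'; python3 -c "
from h import *
f=grab_frame('wrist');cv2.imwrite('pics/w10.png',f['color'][:,:,::-1])
crop(f,'w10c.png',220,60,140,105,5)
delta(534.2,73.8,300,1.082)
np.savez('w10.npz',mtx=f['mtx'],T=f['T'],color=f['color'],TT=toolT())"
```

```text
clock: 8.67
eef_pos: [534.8, 74.9, 304.5]
tcp_rot: [3.139, -0.001, 1.083]
contact_force: [-0.4, 0.5, -0.5]
opening: 0.996
now [534.4  74.9 303.1] [ 3.140e+00 -8.000e-04  1.083e+00] F [ 0.27 -0.84 -0.33] M [-0.03 -0.01  0.05] t 8.72 op 0.999
rot [ 0.0016 -0.0008  0.001 ] shift [-1.05  0.31  3.09]
```

View pics/w10.png

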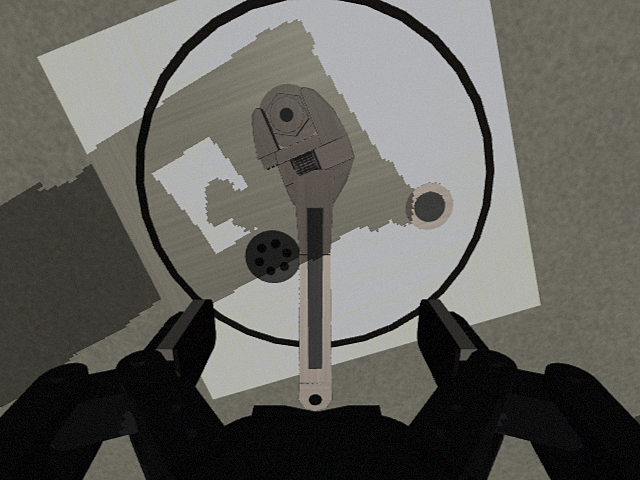

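View pics/w10c.png

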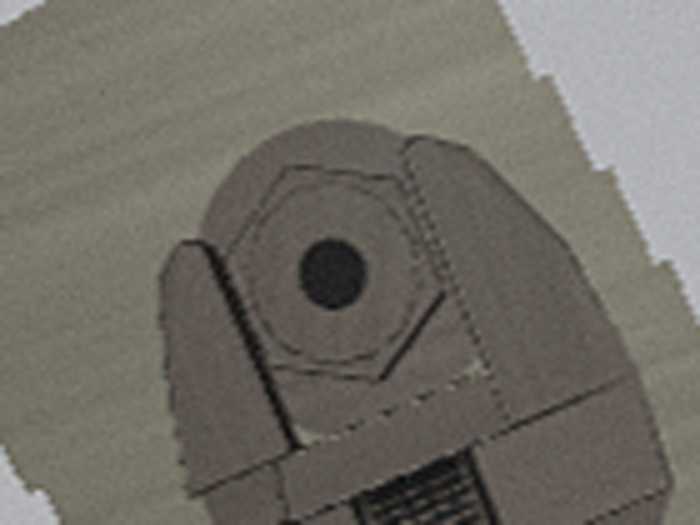

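```bash
python3 - <<'E'
from fit import *
run('w10.npz',220,60,5,[(290,168),(405,180),(445,292),(380,380),(275,367),(228,248)],[0,1,2,3,4,5],[(402,145),(490,370)],[(208,240),(295,448)],hj=303.1-43)
f=dict(np.load('w10.npz'));crop(f,'w10w.png',270,120,80,60,10)
TT=f['TT'];g=TT@[1.2-0,0,0,1]
for ox,oy in((0,0),(1.2,1.2)):
  print((TT@[53.35+ox,-5.84-oy,0,1])[:3])
# handle line
for q in [(315.5,208),(315.5,368),(315.5,400)]: print(ptool(f,*q,303.1-40.5,TT).round(1))
E
```

```text
hex centre (tool x, left) [85.8  18.54] angle 21.6 res 0.99
flat ang 22.3 21.8 len 28.6 open 26.7 26.9
hex from fixed flat: across 13.35 out of throat-16: 1.97 u [0.925 0.379] n [-0.379  0.925]
[554.25696729 124.73636681 303.12305307]
[553.75939548 126.35884059 303.12200091]
[ 25.7  -1.  262.6]
[-103.3   -1.1  262.6]
[-134.1   -1.1  262.6]
```

View pics/w10w.png

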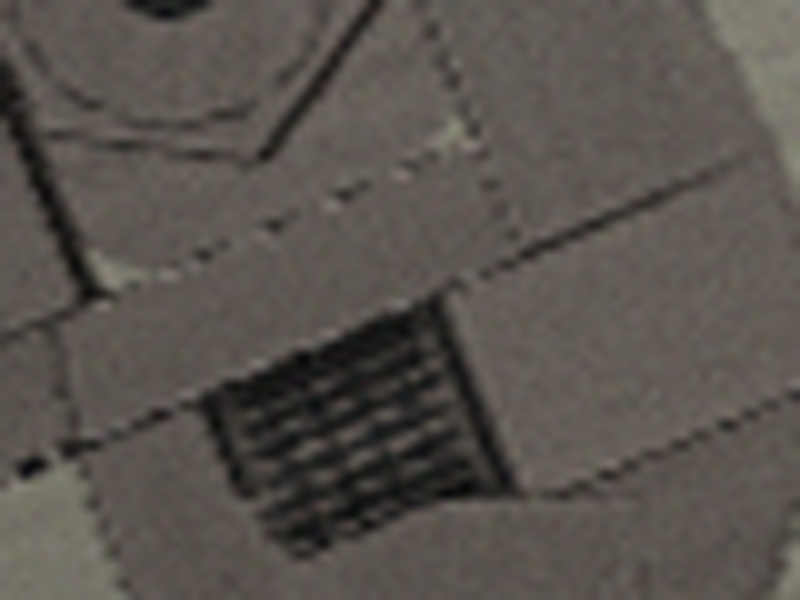

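```bash
python3 - <<'E'
from fit import *
f=dict(np.load('w10.npz'));TT=f['TT']
p=ptool(f,306.2,163.2,303.1-42,TT);print(p)
for q in (p,p+[0,1.2,0],[54,-6,0]): print((TT@[q[0],q[1],0,1])[:2])
g=TT@[54,-6,0,1]
u=np.array([np.cos(1.475),np.sin(1.475)])
print(g[:2]-9*u, u); delta(*(g[:2]-9*u),230,1.475)
E
```

```text
[ 55.92103934  -7.07924437 261.1       ]
[554.36734616 127.58834619]
[555.42736769 127.02589575]
[554.42029135 125.38553951]
[553.55944248 116.42680415] [0.09564987 0.99541504]
now [534.4  74.9 303.1] [ 3.140e+00 -8.000e-04  1.083e+00] F [ 0.27 -0.84 -0.33] M [-0.03 -0.01  0.05] t 8.72 op 0.999
rot [ 0.0018 -0.0004 -0.392 ] shift [45.63 -2.68 73.12]
```

```bash
python3 -m creep '[[0,0,-0.1,9,-0.5,10,1],[0,0,-0.1,10,-0.5,15,1],[0,0,-0.1,11,0,15,1],[0,0,-0.092,11,2,15,1],[0,0,0,0,0,0,1],[0,0,0,0,0,0,1]]' 30; python3 -c "
from h import *
delta(553.7,115.5,232,1.475)"
```

```text
clock: 9.22
eef_pos: [548.4, 114.2, 243.5]
tcp_rot: [3.139, 0.0, 1.49]
contact_force: [0.3, 0.1, 0.2]
opening: 0.141
now [548.4 114.2 243.5] [3.1389e+00 2.0000e-04 1.4897e+00] F [0.33 0.12 0.25] M [-0.02 -0.08  0.  ] t 9.22 op 0.141
rot [0.0026 0.0001 0.0147] shift [ 1.69  5.13 11.53]
```

```bash
python3 -m creep '[[0.0026,0,0.015,1.7,5.1,8,1],[0,0,0,0,0,0,1],[0,0,0,0,0,0,1]]' 30; python3 -c "
from h import *
f=grab_frame('wrist');cv2.imwrite('pics/w11.png',f['color'][:,:,::-1])
g=grab_frame('side');crop(g,'s11.png',200,240,100,75,8)
delta(553.7,115.5,220,1.475)
np.savez('w11.npz',mtx=f['mtx'],T=f['T'],color=f['color'],TT=toolT())"
```

```text
clock: 9.47
eef_pos: [553.5, 114.7, 234.5]
tcp_rot: [-3.14, 0.001, 1.467]
contact_force: [-0.5, -0.1, 0.9]
opening: -0.006
now [553.5 114.7 234.8] [-3.1404e+00  7.0000e-04  1.4674e+00] F [0.55 0.24 0.67] M [-0.04  0.02  0.06] t 9.57 op 0.001
rot [-0.0012  0.0007 -0.0076] shift [ 0.81  0.09 14.83]
```

View pics/w11.png

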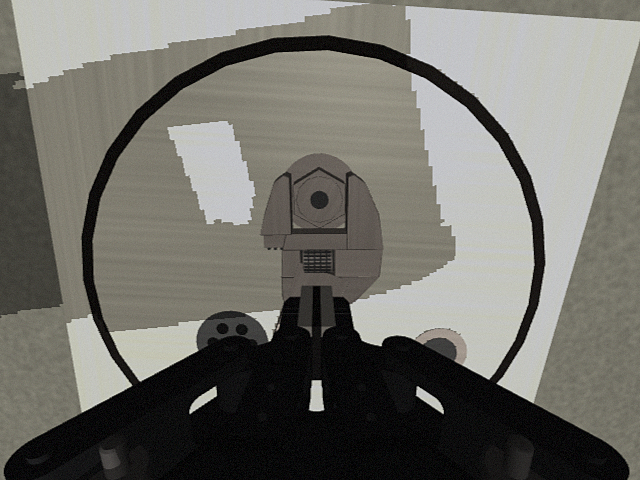

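View pics/s11.png

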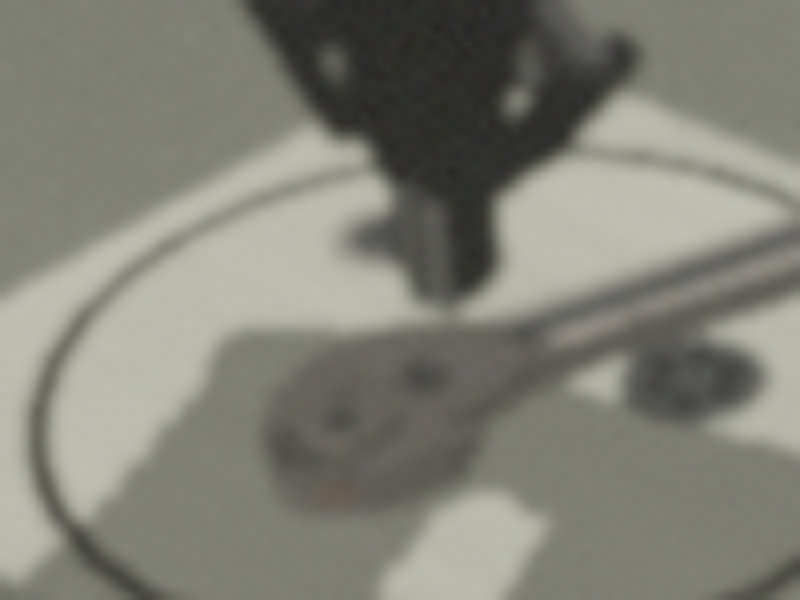

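```bash
python3 - <<'E'
from fit import *
f=dict(np.load('w11.npz'));TT=f['TT'];crop(f,'w11c.png',250,150,133,160,5) if 0 else crop(f,'w11c.png',245,190,146,110,5)
q=lambda p:pix(f,(TT@[*p,1])[:3]).round(1)
print("tip corners",[q((x,y,173.4)) for x in(11,-11) for y in (-8,8)])
print("worm",ptool(f,318,261,TT[2,3]-42,TT).round(1))
E
```

```text
tip corners [array([301. , 281.8]), array([336.8, 281.8]), array([301.6, 325.4]), array([336. , 325.4])]
worm [ 13.7  -0.3 192.8]
```

View pics/w11c.png

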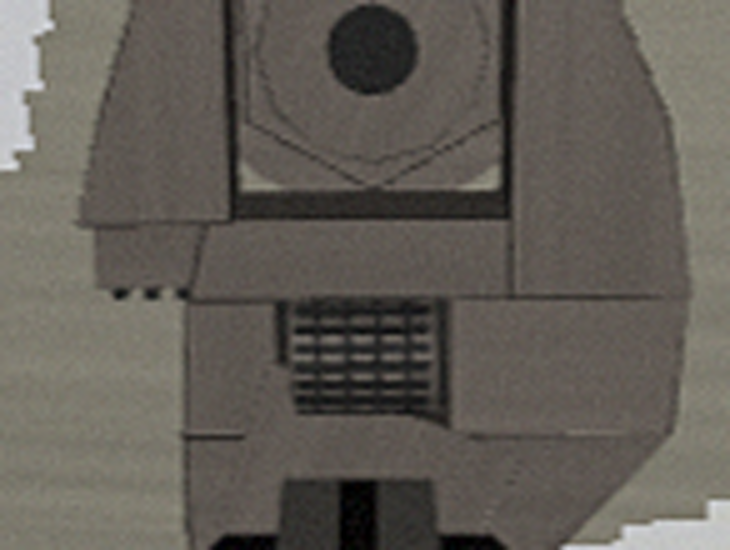

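```bash
python3 - <<'E'
from fit import *
f=dict(np.load('w11.npz'));TT=f['TT']
zz=TT[2,3]
for rb in (227.5,228):
  b=ptool(f,318,rb,zz-28.,TT)
  for hb in (11.6+1.7,15): print(rb,b.round(1),hb,pix(f,(TT@[b[0],b[1],zz-28-hb,1])[:3]).round(2), "underside1.7:",pix(f,(TT@[ptool(f,318,rb,zz-29.7,TT)[0],0,zz-28-hb,1])[:3]).round(2))
for z,n in((35.5+5.8,'head'),(43,'jaw')):
  print(n,"strip front/rear",ptool(f,318,190+218/5,zz-z,TT).round(1)[0],ptool(f,318,190+297/5,zz-z,TT).round(1)[0])
E
```

```text
227.5 [ 2.720e+01 -2.000e-01  2.068e+02] 13.299999999999999 [318.14 234.48] underside1.7: [318.61 233.6 ]
227.5 [ 2.720e+01 -2.000e-01  2.068e+02] 15 [318.16 235.45] underside1.7: [318.63 234.56]
228 [ 2.690e+01 -2.000e-01  2.068e+02] 13.299999999999999 [318.14 235.02] underside1.7: [318.6  234.13]
228 [ 2.690e+01 -2.000e-01  2.068e+02] 15 [318.16 235.99] underside1.7: [318.63 235.09]
head strip front/rear 27.6 19.5
jaw strip front/rear 28.1 20.1
```

```bash
python3 -m creep '[[-0.001,0.001,-0.008,3.8,0,8,1],[0,0,0,0,0,5,1],[0,0,0,0,0,2,1],[0,0,0,0,0,0,1]]' 30; python3 -c "
from h import *
delta(553.7+.3,118.5,217,1.475)"
```

```text
clock: 9.9
eef_pos: [554.3, 118.3, 219.7]
tcp_rot: [3.139, -0.001, 1.474]
contact_force: [-0.3, 1.1, -0.3]
opening: -0.002
now [554.3 118.3 219.7] [ 3.1392e+00 -1.2000e-03  1.4743e+00] F [-0.29  1.05 -0.33] M [-0.01 -0.01  0.02] t 9.9 op -0.002
rot [ 0.0024 -0.0012 -0.0007] shift [ 0.14 -0.31  2.73]
```

```bash
python3 -m creep '[[0.002,-0.001,0,0,0,1.5,1],[0,0,0,0,0,1,1],[0,0,0,0,0,0,1]]' 30;  python3 -m creep '[[0,0,0,0,0,1,1]]';  python3 -m creep '[[0,0,0,0,0,1,1]]'
```

```text
clock: 10.15
eef_pos: [554.1, 118.3, 216.8]
tcp_rot: [-3.141, 0.0, 1.474]
contact_force: [-0.6, -0.3, -0.2]
opening: -0.005
clock: 10.23
eef_pos: [554.2, 118.4, 215.9]
tcp_rot: [-3.142, -0.0, 1.474]
contact_force: [-0.2, 0.0, 3.0]
opening: -0.001
clock: 10.32
eef_pos: [554.4, 118.4, 215.4]
tcp_rot: [3.141, -0.0, 1.474]
contact_force: [-4.0, -0.5, 16.4]
opening: -0.0
```

```bash
python3 -m creep '[[0,0,0,1.5,0,0.4,1]]';  python3 -m creep '[[0,0,0,1.5,0,0.4,1]]';  python3 -m creep '[[0,0,0,1.5,0,0.4,1]]'
```

```text
clock: 10.4
eef_pos: [554.5, 119.3, 215.7]
tcp_rot: [-3.141, 0.001, 1.475]
contact_force: [-3.7, -7.2, 9.7]
opening: 0.0
clock: 10.48
eef_pos: [554.5, 120.3, 215.9]
tcp_rot: [-3.141, 0.002, 1.475]
contact_force: [-1.7, -4.4, 6.5]
opening: -0.004
clock: 10.57
eef_pos: [554.7, 121.3, 216.0]
tcp_rot: [-3.141, 0.003, 1.475]
contact_force: [-1.5, -4.3, 4.5]
opening: -0.001
```

```bash
python3 -m creep '[[0,0,0,1.5,0,0.8,1]]';  python3 -m creep '[[0,0,0,1.8,0,0.7,1],[0,0,0,1.8,0,0.7,1]]';  python3 -m creep '[[0,0,0,1.8,0,0.7,1],[0,0,0,1.8,0,0.7,1]]'; python3 -c "
from h import *
f=grab_frame('wrist');crop(f,'w12c.png',245,180,146,110,5);cv2.imwrite('pics/w12.png',f['color'][:,:,::-1])
delta(554,118.5,217,1.475)"
```

```text
clock: 10.65
eef_pos: [554.8, 122.2, 215.8]
tcp_rot: [-3.141, 0.004, 1.476]
contact_force: [-1.3, -7.4, 11.9]
opening: 0.006
clock: 10.82
eef_pos: [555.1, 124.5, 215.8]
tcp_rot: [-3.141, 0.007, 1.477]
contact_force: [-2.1, -6.5, 10.5]
opening: -0.002
clock: 10.98
eef_pos: [555.4, 126.9, 215.9]
tcp_rot: [-3.141, 0.009, 1.478]
contact_force: [-1.9, -5.8, 9.5]
opening: -0.001
now [555.4 127.1 215.8] [-3.1413  0.0092  1.4775] F [-2.97 -4.9   8.23] M [-0.9   0.43  0.02] t 11.03 op 0.001
rot [-0.0003  0.0092  0.0025] shift [-8.66 -0.61 -1.08]
```

View pics/w12c.png

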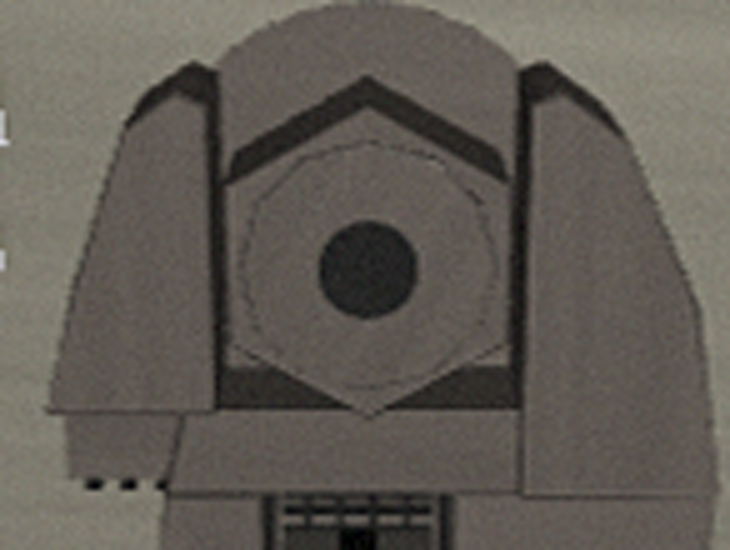

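```bash
python3 -m creep '[[0,0.004,0,1.8,0.2,0.7,1],[0,0.005,0,1.8,0.2,0.7,1]]';  python3 -m creep '[[0,0,0,1.8,0,0.8,1],[0,0,0,1.8,0,0.8,1]]'; python3 -c "
from h import *
f=grab_frame('wrist');crop(f,'w13c.png',245,180,146,110,5)
delta(554,118.5,217,1.475)"
```

```text
clock: 11.2
eef_pos: [555.9, 129.3, 215.8]
tcp_rot: [-3.141, 0.003, 1.479]
contact_force: [-3.8, -6.3, 11.3]
opening: -0.004
clock: 11.37
eef_pos: [556.1, 131.4, 215.8]
tcp_rot: [-3.14, 0.005, 1.479]
contact_force: [-3.1, -7.1, 11.5]
opening: 0.0
now [556.1 131.5 215.8] [-3.1402  0.0055  1.4795] F [-2.71 -6.14 11.1 ] M [-1.14  0.49 -0.02] t 11.42 op -0.003
rot [-0.0014  0.0055  0.0045] shift [-13.18  -0.92  -1.17]
```

View pics/w13c.png

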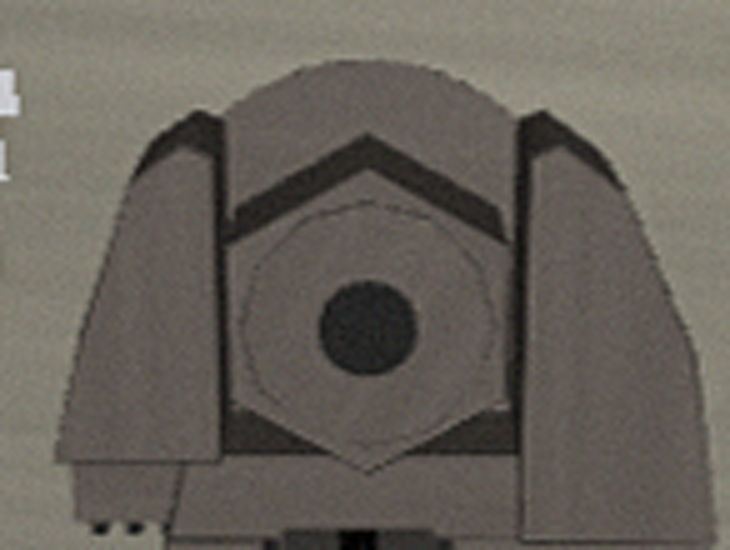

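```bash
python3 -m creep '[[0,0.005,0.004,0,0,-4,1],[0,0,0,-7,-0.5,0,1],[0,0,0,-6,-0.4,0,1],[0,0,0,0,0,3,1],[0,0,0,0,0,0,1]]'; python3 -c "
from h import *
delta(555,120,216,1.475)"
```

```text
clock: 11.83
eef_pos: [553.9, 117.1, 217.4]
tcp_rot: [3.141, -0.0, 1.475]
contact_force: [-0.0, -0.2, 0.2]
opening: -0.006
now [553.9 117.1 217.4] [ 3.1414e+00 -2.0000e-04  1.4752e+00] F [-0.01 -0.17  0.21] M [ 0.   -0.01 -0.03] t 11.83 op -0.006
rot [ 0.0002 -0.0002  0.0002] shift [2.98 0.77 1.44]
```

```bash
python3 -m creep '[[0,0,0,3,0.8,0.7,1],[0,0,0,1,0,0.8,1]]';  python3 -m creep '[[0,0,0,1.8,0,0.7,1]]';python3 -m creep '[[0,0,0,1.8,0,0.7,1]]'; python3 -m creep '[[0,0,0,1.8,0,0.7,1],[0,0,0,1.8,0,0.7,1]]'; python3 -m creep '[[0,0.003,0,1.8,0,0.7,1],[0,0.003,0,1.8,0,0.7,1]]'
```

```text
clock: 12.0
eef_pos: [555.1, 120.7, 215.5]
tcp_rot: [-3.141, -0.0, 1.474]
contact_force: [0.1, -1.3, 4.3]
opening: 0.003
clock: 12.08
eef_pos: [555.4, 122.0, 215.0]
tcp_rot: [-3.141, 0.002, 1.475]
contact_force: [-3.4, -16.3, 19.5]
opening: -0.005
clock: 12.17
eef_pos: [555.6, 122.8, 215.0]
tcp_rot: [-3.141, 0.005, 1.477]
contact_force: [-5.4, -17.6, 21.5]
opening: -0.002
clock: 12.33
eef_pos: [555.9, 124.1, 215.3]
tcp_rot: [-3.14, 0.011, 1.48]
contact_force: [-3.9, -12.7, 15.5]
opening: 0.002
clock: 12.5
eef_pos: [556.2, 125.8, 215.7]
tcp_rot: [-3.139, 0.01, 1.482]
contact_force: [-3.7, -8.6, 14.1]
opening: -0.001
```

```bash
python3 -m creep '[[0,0.003,0.003,1.8,0,0.5,1],[0,0.003,0.003,1.8,0,0.5,1]]';  python3 -m creep '[[0,0,0,1.8,0,0.6,1],[0,0,0,1.8,0,0.6,1]]'; python3 -m creep '[[0,0.002,0,1.8,0,0.7,1],[0,0,0,1.2,0,0.7,1]]'; python3 -c "
from h import *
f=grab_frame('wrist');crop(f,'w14c.png',245,180,146,110,5)
delta(555,120,217,1.475)"
```

```text
clock: 12.67
eef_pos: [556.5, 128.4, 215.9]
tcp_rot: [-3.138, 0.006, 1.477]
contact_force: [-1.4, -6.5, 7.8]
opening: -0.002
clock: 12.83
eef_pos: [556.8, 131.2, 215.8]
tcp_rot: [-3.138, 0.009, 1.478]
contact_force: [-2.6, -7.4, 11.5]
opening: 0.002
clock: 13.0
eef_pos: [557.1, 133.5, 215.7]
tcp_rot: [-3.137, 0.01, 1.48]
contact_force: [-4.0, -7.7, 13.2]
opening: -0.001
now [557.1 133.6 215.7] [-3.1374  0.01    1.48  ] F [-2.95 -6.95 13.24] M [-1.22  0.59  0.01] t 13.05 op -0.001
rot [-0.0042  0.01    0.005 ] shift [-13.7   -0.91  -1.12]
```

View pics/w14c.png

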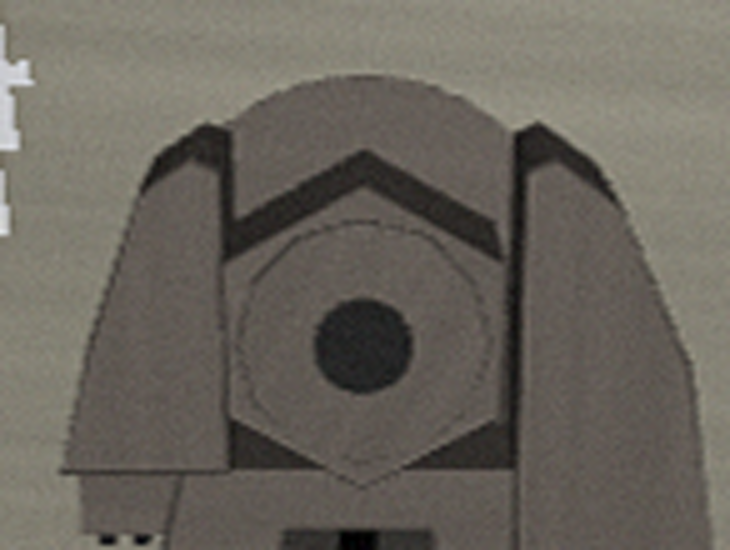

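```bash
python3 -m creep '[[-0.004,0.01,0.005,0,0,-4,1],[0,0,0,-6,-0.7,0,1],[0,0,0,-5,-0.6,0,1],[0,0,0,0,0,2,1],[0,0,0,0,0,0,1]]'; python3 -c "
from h import *
delta(555.5,122,216,1.475)"
```

```text
clock: 13.47
eef_pos: [554.6, 122.5, 217.5]
tcp_rot: [3.141, -0.0, 1.476]
contact_force: [0.2, 0.0, -0.6]
opening: 0.0
now [554.6 122.5 217.5] [ 3.1415e+00 -4.0000e-04  1.4758e+00] F [ 0.23  0.01 -0.62] M [ 0.04 -0.01  0.01] t 13.47 op 0.0
rot [ 0.0001 -0.0004  0.0008] shift [-0.4   0.93  1.53]
```

```bash
python3 -m creep '[[0,0,0,1,1,0.7,1],[0,0,0,1,0,0.8,1]]';  python3 -m creep '[[0,0,0,1.8,0,0.5,1]]';python3 -m creep '[[0,0,0,1.8,0,0.5,1]]'; python3 -m creep '[[0,0.002,0,1.8,0,0.5,1],[0,0.002,0,1.8,0,0.5,1]]'; python3 -m creep '[[0,0.003,0,1.8,0,0.6,1],[0,0.003,0,1.8,0,0.6,1]]'
```

```text
clock: 13.63
eef_pos: [555.8, 124.1, 215.7]
tcp_rot: [-3.141, 0.0, 1.476]
contact_force: [-0.8, -6.3, 13.7]
opening: 0.006
clock: 13.72
eef_pos: [556.1, 125.3, 215.6]
tcp_rot: [-3.141, 0.002, 1.476]
contact_force: [-4.3, -8.6, 18.1]
opening: 0.0
clock: 13.8
eef_pos: [556.3, 126.6, 215.7]
tcp_rot: [-3.14, 0.003, 1.477]
contact_force: [-4.4, -8.5, 13.4]
opening: 0.003
clock: 13.97
eef_pos: [556.5, 129.0, 215.8]
tcp_rot: [-3.139, 0.003, 1.478]
contact_force: [-3.3, -7.6, 10.3]
opening: 0.005
clock: 14.13
eef_pos: [556.7, 131.5, 215.7]
tcp_rot: [-3.138, -0.0, 1.48]
contact_force: [-3.1, -8.5, 12.4]
opening: -0.003
```

```bash
python3 -m creep '[[0,0,0.002,1.8,0,0.6,1],[0,0,0.002,1.2,0,0.6,1]]'; python3 -c "
from h import *
f=grab_frame('wrist');crop(f,'w15c.png',245,180,146,110,5)
delta(555,120,217,1.475)"
```

```text
clock: 14.3
eef_pos: [556.9, 133.3, 215.8]
tcp_rot: [-3.137, 0.003, 1.477]
contact_force: [-2.3, -6.6, 11.3]
opening: -0.001
now [556.9 133.3 215.7] [-3.1372  0.0033  1.4771] F [-2.99 -7.91 10.9 ] M [-1.36  0.53  0.04] t 14.35 op -0.001
rot [-0.0044  0.0033  0.0021] shift [-13.47  -0.65  -1.22]
```

View pics/w15c.png

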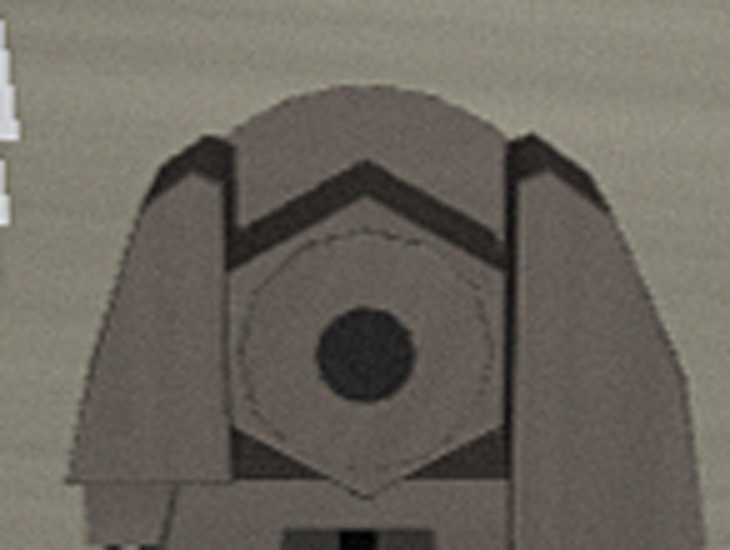

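```bash
python3 -m creep '[[-0.004,0.003,0.002,0,0,-4,1],[0,0,0,-6,-0.7,0,1],[0,0,0,-4,-0.6,0,1],[0,0,0,0,0,2,1],[0,0,0,0,0,0,1]]'; python3 -m creep '[[0,0,0,0.5,1,0.7,1],[0,0,0,1,0,0.8,1]]';  python3 -m creep '[[0,0,0,1.8,0,0.5,1]]'
```

```text
clock: 14.77
eef_pos: [554.6, 122.9, 217.5]
tcp_rot: [-3.141, 0.0, 1.475]
contact_force: [-0.8, -0.0, -0.3]
opening: 0.001
clock: 14.93
eef_pos: [555.7, 124.0, 215.7]
tcp_rot: [-3.141, 0.001, 1.475]
contact_force: [-1.2, -7.4, 13.0]
opening: -0.0
clock: 15.02
eef_pos: [556.0, 125.2, 215.6]
tcp_rot: [-3.141, 0.002, 1.476]
contact_force: [-5.0, -9.4, 17.4]
opening: -0.0
```

```bash
python3 -m creep '[[0,0.002,0,1.8,0,0.5,1],[0,0.002,0,1.8,0,0.5,1]]'; python3 -m creep '[[0,0.003,0,1.8,0,0.6,1],[0,0.003,0,1.8,0,0.6,1]]';python3 -c "
from h import *
f=grab_frame('wrist');crop(f,'w16c.png',245,180,146,110,5)
delta(555,120,217,1.475)"
```

```text
clock: 15.18
eef_pos: [556.3, 127.6, 215.8]
tcp_rot: [-3.139, 0.001, 1.477]
contact_force: [-3.0, -7.8, 11.0]
opening: -0.0
clock: 15.35
eef_pos: [556.5, 130.0, 215.7]
tcp_rot: [-3.138, -0.001, 1.479]
contact_force: [-3.1, -7.5, 11.6]
opening: -0.0
now [556.5 130.1 215.7] [-3.1383e+00 -1.6000e-03  1.4787e+00] F [-3.26 -6.98 11.78] M [-1.19  0.64  0.03] t 15.4 op 0.003
rot [-0.0033 -0.0016  0.0037] shift [-10.23  -0.53  -1.27]
```

View pics/w16c.png

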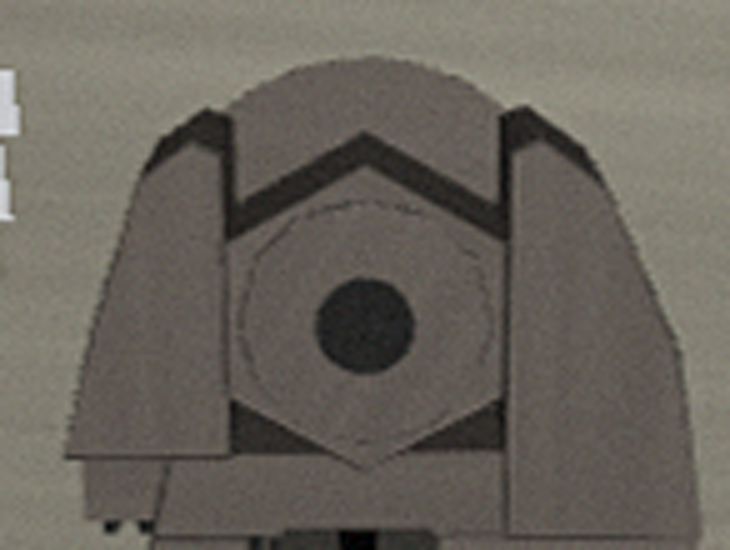

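```bash
python3 -m creep '[[0,0,0,0,0,-20,1],[0,0,0,-5,0,-15,1],[0,0,0.1,-38,0,0,1],[0,0,0.1,-38,0,0,1],[0,0,0.1,-38,0,0,1],[0,0,0.09,-30,4,0,1],[0,0,0,0,0,0,1],[0,0,0,0,0,0,1]]'; python3 -c "
from h import *
f=grab_frame('wrist');cv2.imwrite('pics/w17.png',f['color'][:,:,::-1])
np.savez('w17.npz',mtx=f['mtx'],T=f['T'],color=f['color'],TT=toolT())
delta(503.5,-28.4,250,1.082)"
```

```text
clock: 16.07
eef_pos: [526.9, -18.8, 251.9]
tcp_rot: [-3.141, -0.002, 1.075]
contact_force: [0.3, -0.0, -0.9]
opening: -0.001
now [526.9 -18.4 251.8] [-3.1404e+00 -1.4000e-03  1.0756e+00] F [-1.    0.13  0.03] M [-0.    0.02  0.02] t 16.12 op 0.001
rot [-0.0012 -0.0014 -0.0064] shift [-19.9  -15.87   1.82]
```

View pics/w17.png

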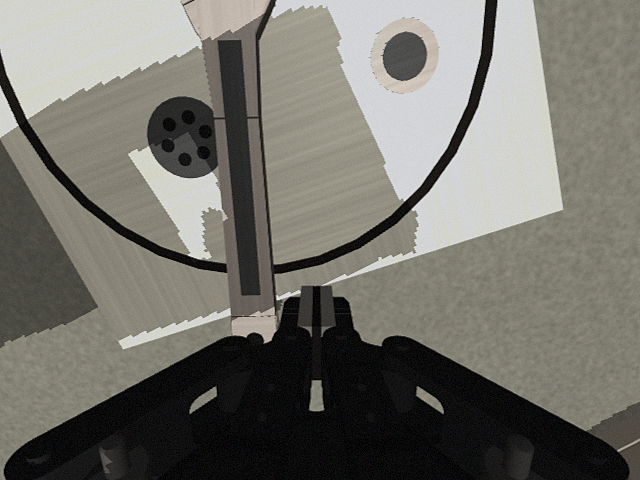

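```bash
python3 - <<'E'
from fit import *
f=dict(np.load('w17.npz'));TT=f['TT']
a=ptool(f,230,41,TT[2,3]-40.5,TT);b=ptool(f,250,294,TT[2,3]-40.5,TT);print(a.round(1),b.round(1),np.linalg.norm(a-b))
A=(TT@[*a,1])[:3];B=(TT@[*b,1])[:3];print(A.round(1),B.round(1),"yaw",np.arctan2(*(A-B)[1::-1]))
e=ptool(f,274,315,TT[2,3]-40.5,TT);print("right edge",e.round(1), (TT@[*e,1])[:3].round(1))
E
```

```text
[114.9 -40.8 211.3] [-14.1 -38.8 211.3] 129.02543224521483
[545.6 102.5  40.7] [486.  -12.   40.5] yaw 1.0910260229570758
right edge [-27.5 -25.5 211.3] [491.3 -30.2  40.5]
```

```bash
python3 -m creep '[[-0.001,-0.001,-0.012,-20,0,0,1],[0,0,0,0,-13,20,1],[0,0,0,0,0,20,1],[0,0,0,0,0,6,1],[0,0,0,0,0,0,1]]'; python3 -c "
from h import *
delta(506.2,-29.8,205,1.088)"
```

```text
clock: 16.53
eef_pos: [508.4, -26.4, 205.3]
tcp_rot: [3.138, -0.003, 1.097]
contact_force: [0.3, -0.4, -0.2]
opening: 0.001
now [508.4 -26.4 205.3] [ 3.1377e+00 -3.1000e-03  1.0971e+00] F [ 0.26 -0.4  -0.22] M [ 0.07 -0.04  0.01] t 16.53 op 0.001
rot [ 0.0039 -0.0031  0.0091] shift [-4.02 -0.39  0.31]
```

```bash
python3 -m creep '[[0.004,-0.003,0.009,-4,0,0,1],[0,0,0,0,-2.5,0,1],[0,0,0,0,0,0,1]]'; python3 -m creep '[[0,0,0,0,-2,0,1]]'; python3 -m creep '[[0,0,0,0,-2,0,1]]';python3 -c "
from h import *
f=grab_frame('wrist');cv2.imwrite('pics/w18.png',f['color'][:,:,::-1])
delta(506.2,-29.8,205,1.088)"
```

```text
clock: 16.78
eef_pos: [505.5, -27.4, 206.1]
tcp_rot: [-3.141, -0.0, 1.091]
contact_force: [0.8, -0.8, 0.8]
opening: 0.002
clock: 16.87
eef_pos: [504.3, -26.4, 206.9]
tcp_rot: [3.14, -0.001, 1.091]
contact_force: [0.8, -0.2, -1.1]
opening: 0.002
clock: 16.95
eef_pos: [502.7, -25.4, 207.4]
tcp_rot: [3.139, -0.001, 1.091]
contact_force: [0.2, 1.1, 0.2]
opening: -0.001
now [502.4 -25.2 207.4] [ 3.1397e+00 -1.1000e-03  1.0910e+00] F [-0.24  0.71 -0.11] M [ 0.03  0.04 -0.05] t 17.0 op -0.001
rot [ 0.0019 -0.0011  0.003 ] shift [-2.31  5.48  2.4 ]
```

View pics/w18.png

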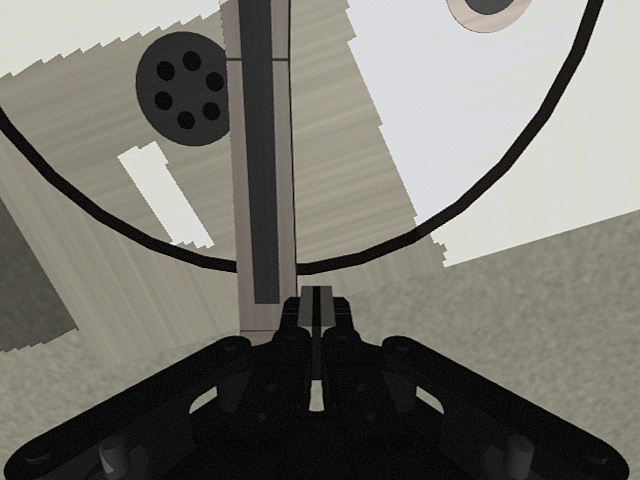

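```bash
python3 -m creep '[[0.002,-0.001,0,-1,-1,2.4,1]]'; python3 -m creep '[[0,0,0,0,-2,0.3,1]]'; python3 -m creep '[[0,0,0,0,-2,0.3,1]]'; python3 -m creep '[[0,0,0,0,-2,0.5,1]]'; python3 -c "
from h import *
f=grab_frame('wrist');cv2.imwrite('pics/w19.png',f['color'][:,:,::-1])
delta(506.2,-29.8,205,1.088)"
```

```text
clock: 17.08
eef_pos: [502.1, -25.5, 206.3]
tcp_rot: [3.139, -0.002, 1.091]
contact_force: [0.3, 3.3, 28.9]
opening: 0.004
clock: 17.17
eef_pos: [501.4, -24.8, 207.0]
tcp_rot: [3.136, -0.003, 1.091]
contact_force: [1.8, -1.3, 1.5]
opening: 0.001
clock: 17.25
eef_pos: [499.9, -23.9, 207.3]
tcp_rot: [3.134, -0.004, 1.091]
contact_force: [0.4, 1.2, -0.4]
opening: 0.001
clock: 17.33
eef_pos: [498.3, -23.0, 207.1]
tcp_rot: [3.133, -0.004, 1.091]
contact_force: [1.1, -1.7, 0.3]
opening: -0.003
now [498.1 -22.9 207. ] [ 3.1332 -0.0039  1.0911] F [ 1.62 -1.72  3.65] M [-0.14 -0.11 -0.02] t 17.38 op 0.002
rot [ 0.0084 -0.0039  0.0031] shift [-2.38 10.37  2.12]
```

View pics/w19.png

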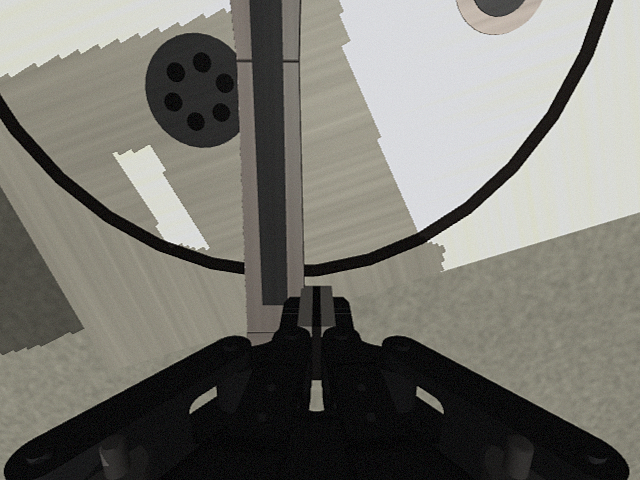

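```bash
python3 -m creep '[[0.008,-0.004,0,0,0,-1.2,1]]'; python3 -m creep '[[0,0,0,0,-1.5,0,1]]'; python3 -m creep '[[0,0,0,0,-2,0,1]]'; python3 -m creep '[[0,0,0,0,-2,0,1]]'; python3 -c "
from h import *
f=grab_frame('wrist');crop(f,'w20c.png',200,220,160,120,5)
delta(506.2,-29.8,207.8,1.088)"
```

```text
clock: 17.47
eef_pos: [497.9, -22.9, 208.2]
tcp_rot: [3.141, 0.0, 1.091]
contact_force: [1.2, 0.6, -0.3]
opening: 0.001
clock: 17.55
eef_pos: [496.8, -22.3, 208.3]
tcp_rot: [3.141, 0.0, 1.091]
contact_force: [1.4, -2.1, 1.9]
opening: 0.002
clock: 17.63
eef_pos: [495.2, -21.4, 208.3]
tcp_rot: [3.141, 0.0, 1.091]
contact_force: [1.6, -2.7, 0.6]
opening: -0.004
clock: 17.72
eef_pos: [493.4, -20.6, 208.3]
tcp_rot: [3.141, 0.001, 1.091]
contact_force: [1.9, -2.2, 0.8]
opening: -0.003
now [493.  -20.5 208.3] [3.1410e+00 6.0000e-04 1.0912e+00] F [ 0.47 -2.23  1.58] M [-0.39 -0.31  0.05] t 17.77 op -0.003
rot [0.0006 0.0006 0.0032] shift [-2.18 16.    0.49]
```

View pics/w20c.png

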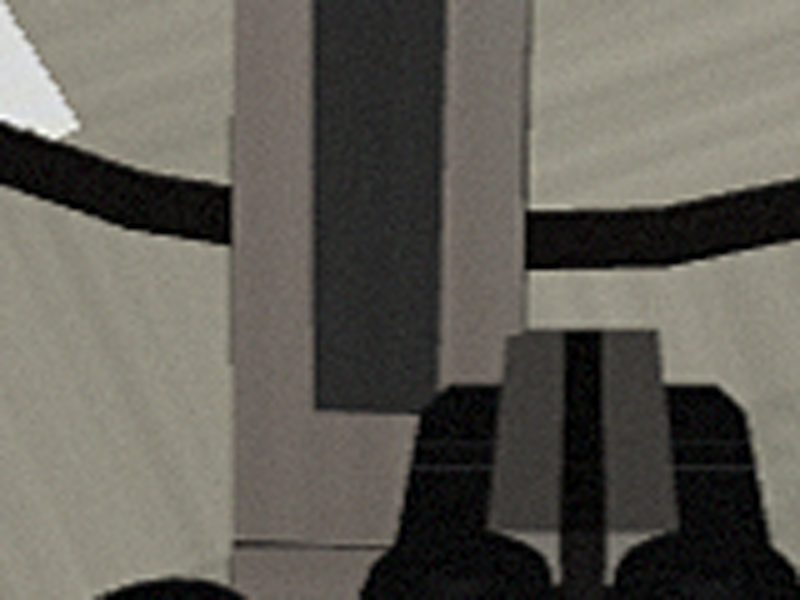

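```bash
python3 -m creep '[[0,0,0.02,-0.6,-4,0,1],[0,0,0.04,-1.2,-7,0,1],[0,0,0.04,-1.2,-7.5,0,1],[0,0,0.04,-1.2,-7.5,0,1],[0,0,0.04,-1.2,-7.5,0,1]]'; python3 -c "
from h import *
f=grab_frame('wrist');cv2.imwrite('pics/w21.png',f['color'][:,:,::-1])
np.savez('w21.npz',mtx=f['mtx'],T=f['T'],color=f['color'],TT=toolT())
th=.16;p0=np.array([493,-20.5]);h=np.array([558.2,159.3]);R=np.array([[np.cos(th),np.sin(th)],[-np.sin(th),np.cos(th)]])
delta(*(h+R@(p0-h)),208,1.091-th)"
```

```text
clock: 18.18
eef_pos: [461.8, -6.7, 208.4]
tcp_rot: [3.138, -0.003, 0.899]
contact_force: [1.7, 0.1, -0.4]
opening: -0.003
now [460.3  -6.4 208.2] [ 3.1397e+00 -1.7000e-03  8.9560e-01] F [ 0.39 -0.8  -0.41] M [ 0.03 -0.25  0.  ] t 18.23 op 0.004
rot [ 0.0019 -0.0016 -0.0354] shift [1.95 4.73 0.17]
```

View pics/w21.png

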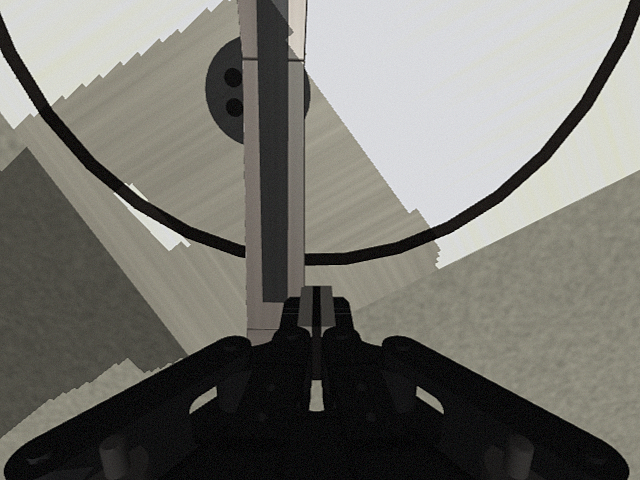

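```bash
python3 -m creep '[[0.002,-0.002,0.03,-1.2,-7.5,0,1],[0,0,0.04,-1.2,-7.5,0,1],[0,0,0.04,-1.2,-7.5,0,1],[0,0,0.04,-1.2,-7.5,0,1],[0,0,0.04,-1.2,-7.5,0,1],[0,0,0.04,-1.2,-7.5,0,1]]'; python3 -c "
from h import *
f=grab_frame('wrist');cv2.imwrite('pics/w22.png',f['color'][:,:,::-1])
np.savez('w22.npz',mtx=f['mtx'],T=f['T'],color=f['color'],TT=toolT())
th=.196+.25;p0=np.array([493,-20.5]);h=np.array([558.2,159.3]);R=np.array([[np.cos(th),np.sin(th)],[-np.sin(th),np.cos(th)]])
delta(*(h+R@(p0-h)),208,1.091-th)"
```

```text
clock: 18.73
eef_pos: [422.3, 20.8, 208.3]
tcp_rot: [3.141, -0.002, 0.656]
contact_force: [1.8, -1.8, 0.6]
opening: 0.0
now [421.   21.2 208. ] [-3.1412e+00 -6.0000e-04  6.5320e-01] F [ 0.51 -1.26  0.17] M [-0.08 -0.13  0.01] t 18.78 op -0.0
rot [-0.0004 -0.0006  0.0082] shift [ 3.07 -2.67  0.03]
```

View pics/w22.png

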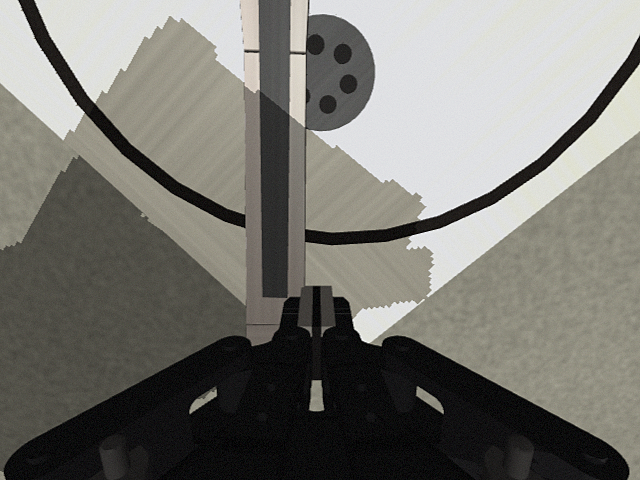

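```bash
python3 -m creep '[[0,0,0.03,0,-7.5,0,1],[0,0,0.04,-0.5,-7.5,0,1],[0,0,0.04,-0.8,-7.5,0,1],[0,0,0.04,-0.8,-7.5,0,1],[0,0,0.04,-0.8,-7.5,0,1],[0,0,0.04,-0.8,-7.5,0,1],[0,0,0.04,-0.8,-7.5,0,1]]'; python3 -c "
from h import *
f=grab_frame('wrist');cv2.imwrite('pics/w23.png',f['color'][:,:,::-1])
np.savez('w23.npz',mtx=f['mtx'],T=f['T'],color=f['color'],TT=toolT())
th=.72;p0=np.array([493,-20.5]);h=np.array([558.2,159.3]);R=np.array([[np.cos(th),np.sin(th)],[-np.sin(th),np.cos(th)]])
delta(*(h+R@(p0-h)),208,1.091-th)"
```

```text
clock: 19.37
eef_pos: [389.8, 63.9, 208.0]
tcp_rot: [3.141, -0.0, 0.382]
contact_force: [2.5, -5.8, -1.0]
opening: -0.0
now [389.3  64.5 207.9] [3.141e+00 2.000e-04 3.786e-01] F [ 3.16 -2.91 -0.24] M [-0.45 -0.41 -0.01] t 19.42 op -0.003
rot [0.0006 0.0002 0.0076] shift [ 2.2  -1.94 -0.08]
```

View pics/w23.png

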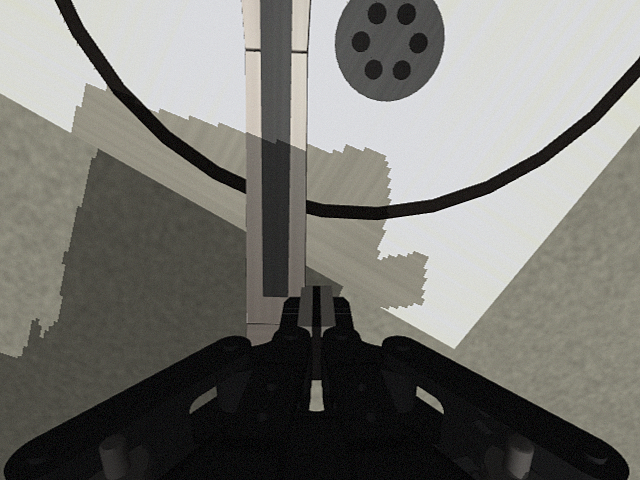

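```bash
python3 -m creep '[[0,0,0,0,0,0,1]]'; python3 -c "
from h import *
f=grab_frame('top');crop(f,'t24.png',200,200,100,75,8);s=sense();print(s['contact_force'],s['eef_pos'],s['tcp_rot'])"
```

```text
clock: 19.5
eef_pos: [389.4, 64.6, 207.9]
tcp_rot: [3.141, 0.0, 0.381]
contact_force: [1.8, -3.6, -1.5]
opening: 0.002
[ 1.69825904 -3.08579951 -0.10147015] [389.4024233   64.46158458 207.8942371 ] [3.14087911e+00 3.26213365e-04 3.80807825e-01]
```

View pics/t24.png

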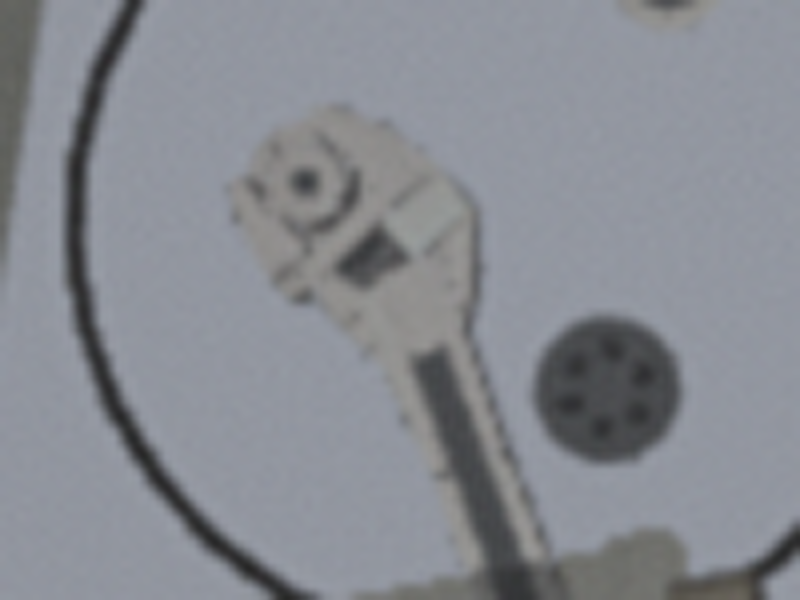

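```bash
python3 -m creep '[[0,0,0.01,0,-2,0,1]]';python3 -m creep '[[0,0,0.01,0,-2,0,1]]';python3 -m creep '[[0,0,0.01,0,-2,0,1]]'; python3 -m creep '[[0,0,0.0,0,0,0,1]]'; python3 -c "
from h import *
f=grab_frame('wrist')
np.savez('w24.npz',mtx=f['mtx'],T=f['T'],color=f['color'],TT=toolT());cv2.imwrite('pics/w24.png',f['color'][:,:,::-1])
th=.73;p0=np.array([493,-20.5]);h=np.array([558.2,159.3]);R=np.array([[np.cos(th),np.sin(th)],[-np.sin(th),np.cos(th)]])
delta(*(h+R@(p0-h)),208,1.091-th)"
```

```text
clock: 19.63
eef_pos: [388.8, 65.9, 207.8]
tcp_rot: [3.141, 0.001, 0.373]
contact_force: [1.6, -6.4, -1.4]
opening: 0.0
clock: 19.72
eef_pos: [388.2, 67.4, 207.8]
tcp_rot: [3.14, 0.001, 0.363]
contact_force: [1.7, -4.0, 0.3]
opening: -0.005
clock: 19.8
eef_pos: [387.6, 68.9, 207.8]
tcp_rot: [3.14, 0.002, 0.354]
contact_force: [1.5, -4.6, 0.5]
opening: 0.003
clock: 19.88
eef_pos: [387.7, 68.8, 207.8]
tcp_rot: [3.14, 0.002, 0.354]
contact_force: [1.2, -1.8, 0.7]
opening: 0.001
now [387.7  68.7 207.8] [3.1402e+00 1.8000e-03 3.5470e-01] F [ 2.18 -2.78  0.8 ] M [-0.36 -0.19 -0.05] t 19.93 op -0.001
rot [ 0.0014  0.0018 -0.0063] shift [ 1.92  0.64 -0.21]
```

View pics/w24.png

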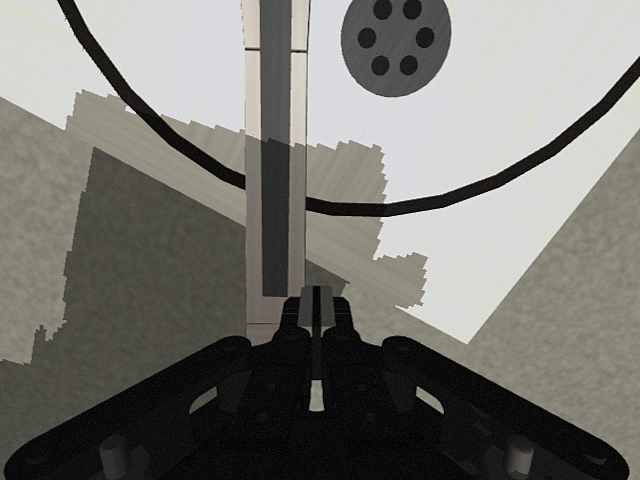

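```bash
python3 -m creep '[[0,0,0,0,6,0,1],[0,0,0,0,5,-30,1],[0,0,0,15,0,-35,1],[0,0,0,35,-5,-20,1],[0,0,0,38,-10,0,1],[0,0,0,20,-10,0,1],[0,0,0,0,0,0,1]]'; python3 -c "
from h import *
f=grab_frame('wrist')
np.savez('w25.npz',mtx=f['mtx'],T=f['T'],color=f['color'],TT=toolT());cv2.imwrite('pics/w25.png',f['color'][:,:,::-1])
delta(480,120,300,.354)"
```

```text
clock: 20.52
eef_pos: [485.3, 118.7, 294.1]
tcp_rot: [-3.137, 0.012, 0.356]
contact_force: [0.1, 0.3, -0.2]
opening: 0.002
now [483.9 117.7 293.6] [-3.1374  0.0138  0.3563] F [-0.37  0.29  0.82] M [-0.03 -0.08  0.02] t 20.57 op -0.001
rot [-0.0042  0.0138  0.0023] shift [-2.99 -3.55 -6.38]
```

View pics/w25.png

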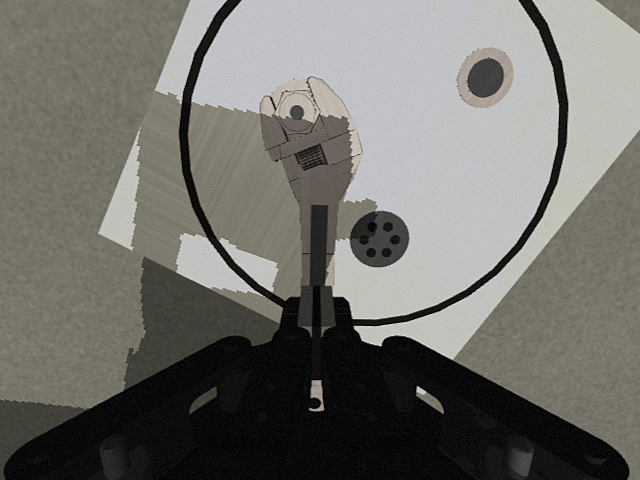

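```bash
python3 -c "
from h import *
f=dict(np.load('w25.npz'));crop(f,'w25c.png',255,70,110,82,7)"
```

```text
(no output)
```

View pics/w25c.png

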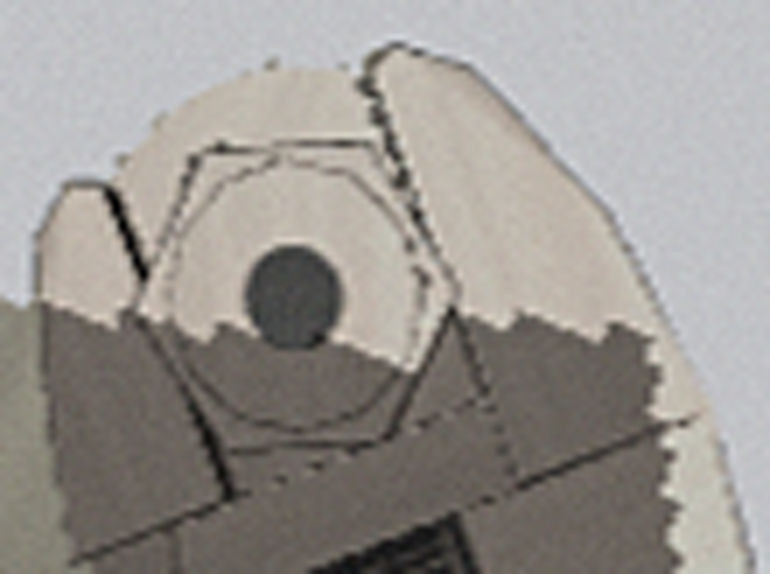

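```bash
python3 - <<'E'
from fit import *
f=dict(np.load('w25.npz'));TT=f['TT']
C=[(200,150),(375,143),(457,297),(390,440),(232,453),(135,312)]
P=np.array([proj(f,255+a/7,70+b/7,43.5)[:2] for a,b in C])
def res(p):
  a=p[2]-np.arange(6)*np.pi/3
  return (p[:2]+p[3]*np.c_[np.cos(a),np.sin(a)]-P).ravel()
o=least_squares(res,[558,158,.5,13.9]);print(o.x,np.degrees(o.x[2])%60,o.fun.round(1))
Q=lambda a,b,z:proj(f,255+a/7,70+b/7,z)[:2]
dg=lambda v:np.degrees(np.arctan2(v[1],v[0]))
a,b=Q(368,85,43),Q(490,400,43);c,d=Q(105,190,43),Q(228,493,43)
print("fixed",dg(a-b),"mov",dg(c-d),np.linalg.norm(a-b))
u=(a-b)/np.linalg.norm(a-b);n=np.array([-u[1],u[0]]);print((c-b)@n,(d-b)@n)
r0=proj(f,319,206,40.5);r1=proj(f,316,284,40.5);print("handle yaw",dg((r0-r1)[:2]),"tool",np.degrees(.3563))
E
```

```text
[557.99630715 159.05875163   0.93666714  13.86433457] 53.667073970891906 [-0.1 -0.5 -0.1  0.4  0.6 -0.2 -0.3  0.  -0.1  0.3  0.1 -0. ]
fixed 42.89803856486161 mov 42.04035972064718 26.950552630793357
23.593268479375496 23.98809519508395
handle yaw 18.343138076389444 tool 20.41448624051123
```

```bash
python3 -m creep '[[-0.004,0.014,0.002,16,-4,15,1],[0,0,0,16,-4,15,1],[0,0,0,10,0,10,1],[0,0,0,0,0,0,1],[0,0,0,0,0,0,1]]'; python3 -c "
from h import *
f=grab_frame('wrist')
np.savez('w26.npz',mtx=f['mtx'],T=f['T'],color=f['color'],TT=toolT());cv2.imwrite('pics/w26.png',f['color'][:,:,::-1])
u,v=pix(f,[558,159,45]).astype(int);print(u,v);crop(f,'w26c.png',u-55,v-41,110,82,7);print(u-55,v-41)
delta(480,120,300,.354)"
```

```text
clock: 20.98
eef_pos: [516.8, 136.7, 250.0]
tcp_rot: [-3.14, 0.009, 0.356]
contact_force: [-0.8, -0.2, -0.4]
opening: -0.0
304 186
249 145
now [516.6 136.6 250.1] [-3.1401  0.0088  0.3558] F [ 0.82 -0.54  0.56] M [-0.    0.01 -0.01] t 21.03 op 0.001
rot [-0.0015  0.0088  0.0018] shift [-40.52   2.69 -49.57]
```

View pics/w26c.png

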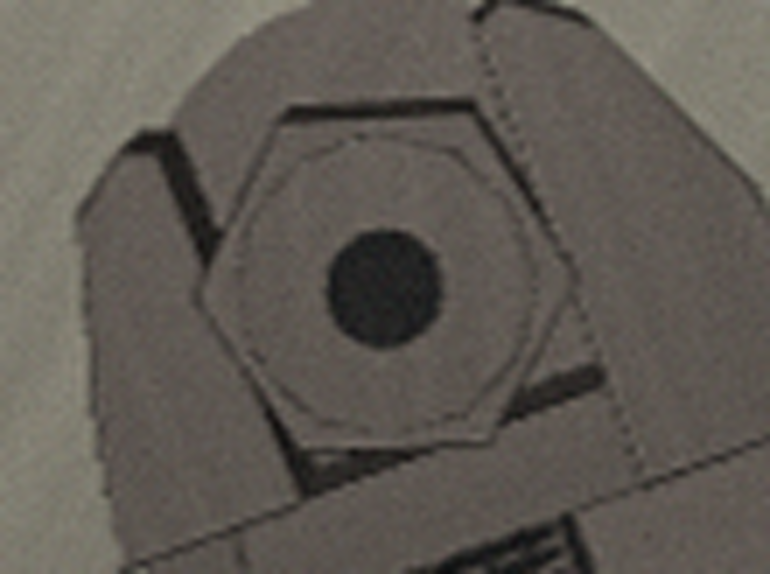

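```bash
python3 - <<'E'
from fit import *
dg=lambda v:np.degrees(np.arctan2(v[1],v[0]))
for fn in ('w21','w22','w23','w24','w25','w26'):
  f=dict(np.load(fn+'.npz'));crop(f,fn+'h.png',200,0,160,320,2) 
ims=[cv2.imread(f'pics/{k}h.png') for k in ('w21','w22','w23','w24')]
cv2.imwrite('pics/hh.png',np.hstack(ims)[:600,:800] if 0 else cv2.resize(np.hstack(ims),(800,400)))
f=dict(np.load('w26.npz'));cv2.imwrite('pics/w26b.png',cv2.resize(f['color'][60:360,200:440,::-1],None,fx=2,fy=2,interpolation=3))
C=[(280,110),(475,105),(578,280),(497,440),(305,443),(200,298)]
P=np.array([proj(f,249+a/7,145+b/7,43.5)[:2] for a,b in C])
def res(p):
  a=p[2]-np.arange(6)*np.pi/3
  return (p[:2]+p[3]*np.c_[np.cos(a),np.sin(a)]-P).ravel()
o=least_squares(res,[558,158,.9,13.9]);print(o.x,np.degrees(o.x[2])%60,o.fun.round(1))
Q=lambda a,b,z=43:proj(f,249+a/7,145+b/7,z)[:2]
a,b=Q(478,25),Q(645,475);c,d=Q(155,145),Q(300,495)
print("fixed",dg(a-b),"mov",dg(c-d));u=(a-b)/np.linalg.norm(a-b);n=np.array([-u[1],u[0]]);print((c-b)@n,(d-b)@n)
print("across hex centre",(o.x[:2]-b)@n)
E
```

```text
[558.20715114 159.15866212   0.92890403  13.84416103] 53.22228038861776 [-0.4 -0.3 -0.1 -0.2  0.6  0.  -0.1  0.3 -0.4 -0.2  0.4  0.3]
fixed 41.40544243593623 mov 41.34840725893891
24.43717893629936 24.464429581751688
across hex centre 12.395676202211046
```

View pics/w26b.png

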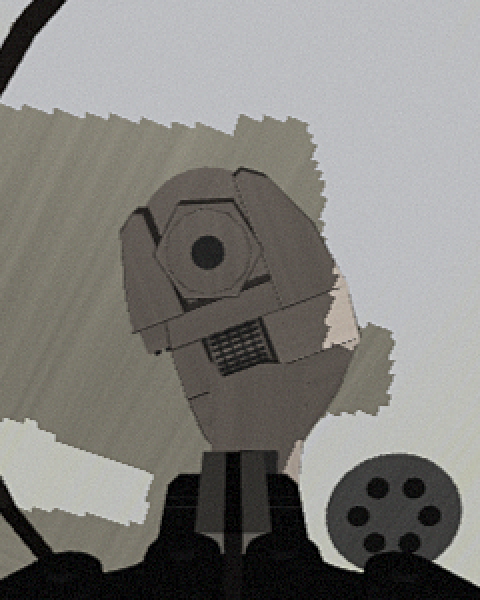

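```bash
python3 -m creep '[[0,0.008,0,-25,6,-10,1],[0,0,0,-38,8,0,1],[0,0,0,-38,8,0,1],[0,0,0,-38,6,0,1],[0,0,0,-8,0,0,1],[0,0,0,0,0,0,1]]'; python3 -c "
from h import *
delta(390.5,61.2,208,.354)"
```

```text
clock: 21.53
eef_pos: [378.2, 54.2, 261.7]
tcp_rot: [-3.139, 0.002, 0.356]
contact_force: [-0.3, -0.4, -0.5]
opening: -0.002
now [378.2  54.2 261.7] [-3.1392e+00  2.3000e-03  3.5630e-01] F [-0.28 -0.37 -0.48] M [ 0.03 -0.04 -0.03] t 21.53 op -0.002
rot [-0.0024  0.0023  0.0023] shift [14.06 -2.19 53.64]
```

```bash
python3 -m creep '[[-0.002,0.002,0.002,14,0,20,1],[0,0,0,0,0,20,1],[0,0,0,0,0,13,1],[0,0,0,0,0,0,1],[0,0,0,0,0,0,1]]'; python3 -c "
from h import *
delta(390.5,61.2,208,.354)"
```

```text
clock: 21.95
eef_pos: [393.7, 59.1, 210.5]
tcp_rot: [3.14, -0.008, 0.352]
contact_force: [-0.2, -0.4, 1.1]
opening: -0.001
now [393.7  59.1 210.5] [ 3.1404 -0.0079  0.3523] F [-0.16 -0.38  1.05] M [ 0.03 -0.05 -0.04] t 21.95 op -0.001
rot [ 0.0012 -0.0079 -0.0017] shift [-2.3  -3.13  2.52]
```

```bash
python3 -m creep '[[0.001,-0.008,0,-2,-2,2.4,1],[0,0,0,0,0,0,1]]'; for i in 1 2 3; do python3 -m creep '[[0,0,0,0,-1.5,0,1]]' | grep -E "eef|force"; done;  for i in 1 2 3; do python3 -m creep '[[0,0,0,0,-1,0,1]]' | grep -E "eef|force"; done
```

```text
clock: 22.12
eef_pos: [391.9, 60.6, 209.1]
tcp_rot: [3.141, -0.0, 0.352]
contact_force: [0.1, -0.6, 0.2]
opening: -0.002
eef_pos: [391.8, 62.1, 209.6]
contact_force: [0.7, -0.6, -0.2]
eef_pos: [391.4, 63.7, 210.1]
contact_force: [0.1, 0.7, 0.7]
eef_pos: [391.1, 65.3, 210.6]
contact_force: [0.4, 0.5, -0.5]
eef_pos: [390.7, 66.5, 210.9]
contact_force: [-0.4, -0.8, -0.0]
eef_pos: [390.4, 67.5, 211.1]
contact_force: [0.7, -1.7, -0.6]
eef_pos: [389.9, 68.5, 211.2]
contact_force: [-0.6, -2.5, -2.6]
```

```bash
python3 -m creep '[[0,0,0,0,0,2,1]]'| grep -E "eef|force"; for i in 1 2 3; do python3 -m creep '[[0,0,0,0,0,0.4,1]]' | grep -E "eef|force"; done;  for i in 1 2 3; do python3 -m creep '[[0,0,0,0,-0.7,0.1,1]]' | grep -E "eef|force"; done; for i in 1 2 3; do python3 -m creep '[[0,0,0,0,0,0.1,1]]' | grep -E "eef|force"; done
```

```text
eef_pos: [390.0, 68.6, 209.4]
contact_force: [-0.5, -1.5, 2.1]
eef_pos: [390.1, 68.6, 208.9]
contact_force: [-0.4, -3.3, 2.0]
eef_pos: [390.1, 68.6, 208.5]
contact_force: [0.8, -1.8, 0.7]
eef_pos: [390.2, 68.6, 208.0]
contact_force: [1.0, -1.8, 1.0]
eef_pos: [390.0, 69.1, 207.9]
contact_force: [1.1, -6.6, 3.8]
eef_pos: [389.9, 69.5, 207.8]
contact_force: [0.2, -6.6, 5.1]
eef_pos: [389.7, 70.0, 207.7]
contact_force: [1.4, -7.4, 3.8]
eef_pos: [389.8, 69.8, 207.7]
contact_force: [0.3, -3.0, 2.0]
eef_pos: [389.9, 69.8, 207.6]
contact_force: [0.3, -1.9, 1.9]
eef_pos: [389.8, 69.8, 207.5]
contact_force: [-0.1, -2.1, 1.0]
```

```bash
python3 -m creep '[[0,0,0,0,6,0,1],[0,0,0,0,5,-30,1],[0,0,0,32,-2,-20,1],[0,0,0,38,-8,0,1],[0,0,0,38,-8,0,1],[0,0,0,30,-6,5,1],[0,0,0,10,0,5,1],[0,0,0,0,0,0,1]]'; python3 -c "
from h import *
delta(516.6,136.6,250,.3558)"
```

```text
clock: 24.12
eef_pos: [527.4, 134.3, 247.7]
tcp_rot: [-3.141, -0.0, 0.352]
contact_force: [-0.8, -0.3, -0.4]
opening: -0.001
now [527.4 134.3 247.7] [-3.1409e+00 -1.0000e-04  3.5230e-01] F [-0.76 -0.25 -0.42] M [ 0.07 -0.    0.02] t 24.12 op -0.001
rot [-0.0007 -0.0001 -0.0035] shift [-9.39 -5.88 -2.3 ]
```

```bash
python3 -m creep '[[0,0,-0.003,-9.4,-5.9,-2,1],[0,0,0,0,0,0,1],[0,0,0,0,0,0,1]]'; python3 -c "
from h import *
f=grab_frame('wrist')
np.savez('w27.npz',mtx=f['mtx'],T=f['T'],color=f['color'],TT=toolT())
u,v=pix(f,[558,159,45]).astype(int);crop(f,'w27c.png',u-55,v-41,110,82,7);print(u-55,v-41)
delta(516.6,136.6,250,.3558)"
```

```text
clock: 24.37
eef_pos: [513.1, 135.3, 248.4]
tcp_rot: [-3.14, 0.005, 0.355]
contact_force: [-0.3, -0.2, -0.2]
opening: 0.007
249 138
now [512.7 135.1 248.3] [-3.14    0.0061  0.3552] F [ 0.36 -0.49  0.2 ] M [ 0.02 -0.01 -0.02] t 24.42 op 0.003
rot [-0.0016  0.0061 -0.0006] shift [ 4.14 -0.04 -1.7 ]
```

View pics/w27c.png

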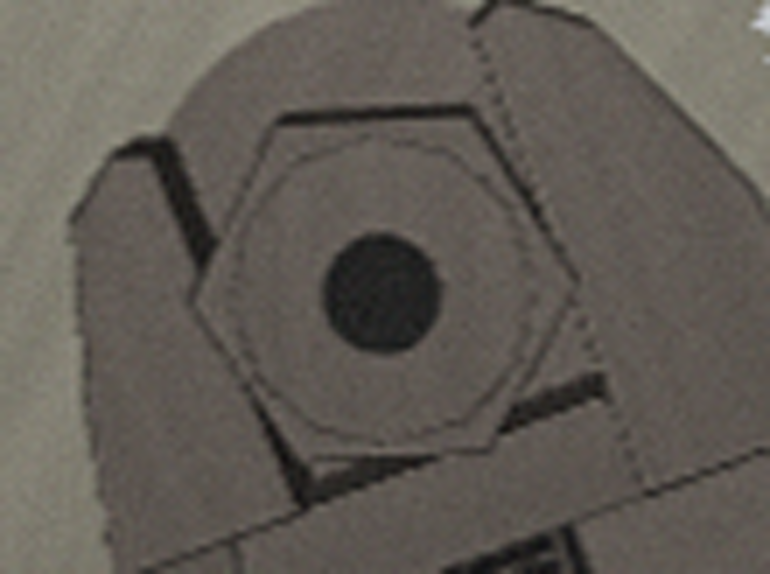

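```bash
cat > m.py <<'E'
from fit import *
dg=lambda v:np.degrees(np.arctan2(v[1],v[0]))
def meas(fn,ox,oy,C,fx,mv,k=7):
    f=dict(np.load(fn))
    P=np.array([proj(f,ox+a/k,oy+b/k,43.5)[:2] for a,b in C])
    def res(p):
        a=p[2]-np.arange(6)*np.pi/3
        return (p[:2]+p[3]*np.c_[np.cos(a),np.sin(a)]-P).ravel()
    o=least_squares(res,[558,158,.9,13.9]);print(o.x.round(2),"hex",np.degrees(o.x[2])%60,abs(o.fun).max().round(1))
    Q=lambda p,z=43:proj(f,ox+p[0]/k,oy+p[1]/k,z)[:2]
    a,b,c,d=Q(fx[0]),Q(fx[1]),Q(mv[0]),Q(mv[1]);u=(a-b)/np.linalg.norm(a-b);n=np.array([-u[1],u[0]])
    print("fixed",dg(a-b),"mov",dg(c-d),"open",(c-b)@n,(d-b)@n,"hex across",(o.x[:2]-b)@n)
E
python3 -c "
from m import *
meas('w27.npz',249,138,[(275,117),(475,107),(580,280),(490,447),(313,458),(190,302)],[(475,30),(645,490)],[(150,155),(303,505)])"
```

```text
[558.22 159.14   0.94  13.85] hex 53.903886331067085 0.6
fixed 41.36896427565471 mov 42.56239020307146 open 24.371626199041092 23.806893279456403 hex across 12.16403495474719
```

The plug feels firm, but it has only turned about 31°. I'll do one gentle check, staying below the torque at which the steel gives.

```bash
python3 -m creep '[[0,0.006,0,-25,6,-10,1],[0,0,0,-38,8,0,1],[0,0,0,-38,8,0,1],[0,0,0,-27,4,0,1],[0,0,0,0,0,20,1],[0,0,0,0,0,20,1],[0,0,0,0,0,0,1]]'; python3 -c "
from h import *
delta(391.5,61.2,208.8,.354)"
```

```text
clock: 25.0
eef_pos: [390.6, 61.2, 219.6]
tcp_rot: [-3.14, -0.002, 0.354]
contact_force: [0.0, -0.5, 1.0]
opening: -0.0
now [390.6  61.2 219.6] [-3.1401e+00 -2.1000e-03  3.5380e-01] F [ 0.02 -0.49  0.98] M [0.   0.1  0.01] t 25.0 op -0.0
rot [-0.0014 -0.0021 -0.0002] shift [ 0.84  0.36 10.79]
```

```bash
python3 -m creep '[[0,-0.002,0,0.8,0.4,10,1],[0,0,0,0,0,0.5,1],[0,0,0,0,0,0,1]]'|grep -E "eef|force"; python3 -m creep '[[0,0,0,0,-1.5,0.3,1],[0,0,0,0,-1.5,0.4,1],[0,0,0,0,-0.8,0.3,1]]'|grep -E "eef|force"; for i in 1 2 3 4 5 6 7; do python3 -m creep '[[0,0,0,0,-0.4,0.1,1],[0,0,0,0,0,0,1]]' | grep -E "eef|force"; done
```

```text
eef_pos: [390.1, 60.4, 210.1]
contact_force: [0.6, 0.1, 0.1]
eef_pos: [389.4, 64.3, 211.1]
contact_force: [-0.8, 0.1, -0.5]
eef_pos: [389.6, 65.1, 211.7]
contact_force: [-0.3, 0.1, 0.0]
eef_pos: [389.6, 65.7, 211.9]
contact_force: [-0.7, 0.4, -0.2]
eef_pos: [389.5, 66.1, 211.9]
contact_force: [-0.1, -1.3, 0.5]
eef_pos: [389.5, 66.3, 211.8]
contact_force: [-0.2, -0.9, 1.1]
eef_pos: [389.4, 66.5, 211.7]
contact_force: [-0.0, -2.1, 2.2]
eef_pos: [389.4, 66.8, 211.6]
contact_force: [0.4, -2.3, 2.4]
eef_pos: [389.3, 67.1, 211.6]
contact_force: [-0.2, -3.1, 1.5]
```

```bash
python3 -m creep '[[0,0,0,0,5,0,1],[0,0,0,0,5,-20,1],[0,0,0,0,0,-35,1],[0,0,0,0,10,-35,1],[0,0,0,0,0,-20,1],[0,0,0,0,0,0,1],[0,0,0,0,0,0,1]]'; python3 -c "
from h import *
f=grab_frame('wrist');cv2.imwrite('pics/w28.png',f['color'][:,:,::-1])
f=grab_frame('side');crop(f,'s28.png',150,200,200,150,4)"
```

```text
clock: 27.25
eef_pos: [395.6, 47.0, 324.9]
tcp_rot: [-3.138, 0.001, 0.354]
contact_force: [0.6, 0.5, 0.6]
opening: -0.001
```

View pics/w28.png

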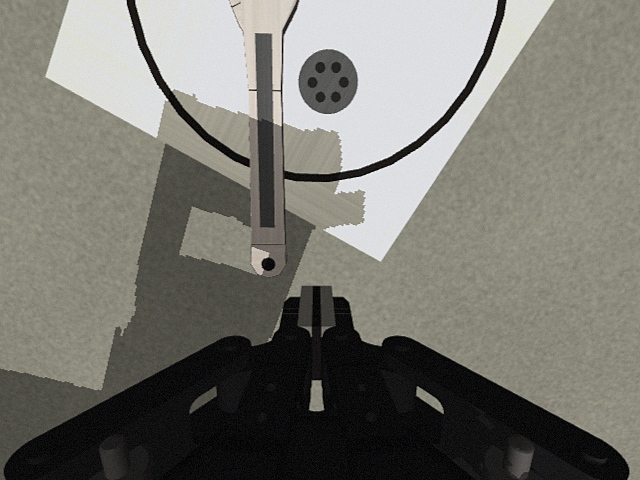

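View pics/s28.png

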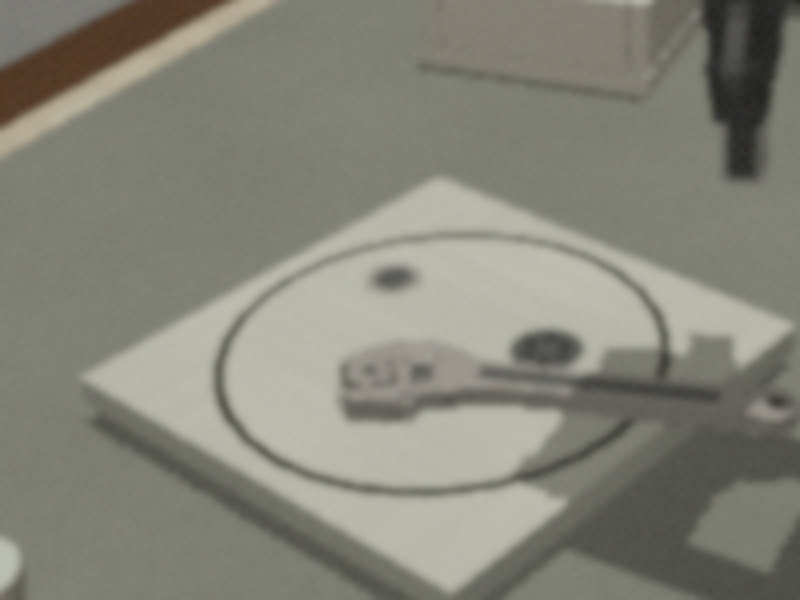

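The wrench lies flat on the plate with its jaws round the hex, and the arm is clear of everything. Handing in.

```bash
python3 -c "
from rig import job
print(job.sign_off())"
```

```text
the job is handed in; nothing more can be done
None
```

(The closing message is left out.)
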